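Rock the tight plug out of the pot's neck and cover the opening

TASK

Work the tight orange plug out of the square neck of the steel pot, rocking it from side to side while easing it straight up, so that the pot itself stays standing on the bench where it is. Stand the plug upright on its foot in the blue tray, then swing the pot's blue cover plate fully over the open neck. Leave the spray can, the hammer and the brush alone.

Things in the scene. Friction and masses are not known exactly. Their poses are not given: they have to be found in the camera images.
- pot: stepped round stainless pot, loose on the bench, about 2.4 kg: lower drum 250 mm across and 50 high, upper drum 184 mm across up to 95, then a square neck (48 x 56 mm outside) up to 150. Origin: centre of its underside, z up. In its frame the neck is on the z axis and the cover's pivot pin at x = +75 mm. A straight pull on the plug lifts the pot before the plug slips.
- plug_mid (a point): orange plug, 112 mm tall, 140 g, seated in the neck. This point: its centre, 56 mm above its foot, at the top of its flange; axes as the pot's. Below: flange 60 (x) x 40 (y) x 8 mm resting on the rim, then stem 36 x 36 x 48 mm in the neck. Above: grip blade 60 (x) x 18 (y) mm, 56 high, its middle 28 mm above this point; grasp across the 18 mm. Rising 34 mm frees it of the ribs, 48 mm of the neck.
- rib_line (a point): point on the neck's axis 14 mm below the rim, half-way between two sprung rubber ribs on the +y and -y inner walls that grip the stem by friction; axes as the pot's. Rocking the plug about the x axis through this point (its top going to +y, then -y) makes the ribs slip in turn, so it walks up with little pull: 0.12 rad each way, rising 3 mm or less per swing. Room for about 0.15 rad.
- neck_mouth (a point): centre of the neck's rim, 150 mm above the pot's underside; the opening is 40 (x) x 48 (y) mm. Axes as the pot's.
- cover (a joint): swing of the blue cover plate about an upright pin, rad: 0 = against its stop with its 80 mm disc centred over the neck, growing as it swings away clockwise seen from above, towards the pot's +y side; 1.4 to 2.1 at the start. It turns in the plane just above the rim, stays where it is left (light friction), and cannot pass while the plug is in.
- cover_knob (a point): middle of the yellow knob on the cover's disc: upright cylinder 18 mm across, 36 mm high, this point 18 mm above the plate; it runs on a circle of 75 mm radius round the pivot pin (pot's x = +75 mm, y = 0), at 176 mm above the pot's underside.
- tray: blue open tray fixed on the bench, 180 (x) x 150 (y) x 35 mm high, walls and floor 5 mm. Origin: centre of its underside.
- spray_can: blue spray can, 66 mm across, 190 mm high, standing; a bystander. Origin: centre of its underside.
- hammer: hammer lying on the bench, about 260 mm long along x; a bystander.
- brush: flat hand brush with a wooden handle, 200 mm long, lying on the bench along x; a bystander.
Things that resemble listed ones, but are neither listed nor needed, are in the scene too. What is shaped like the part that bears plug_mid but brown or turquoise is not meant.

How it is judged:
On the way, in this order (a step that is already met when the one before it is completed fails the run):
1. the plug is rocked: leaned by more than 0.05 rad while its stem is still in the neck (angle between plug_mid's own z axis and vertical above 0.05 rad and z of plug_mid in the frame of pot below 0.19 m), for 0.02 s.
2. the plug is clear above the neck (z of plug_mid in the frame of pot above 0.21 m), for 0.1 s.
At the end, for the whole second after the job is handed in: The plug stands upright (within 0.15 rad) with its foot on the tray's floor, between the tray's walls; the cover is over the neck, within 0.12 rad of its stop; the pot stands flat on the bench (x of plug_mid in the frame of tray between -0.075 and 0.075 m and y of plug_mid in the frame of tray between -0.06 and 0.06 m and z of plug_mid in the frame of tray between 0.05 and 0.07 m and angle between plug_mid's own z axis and vertical below 0.15 rad and value of joint cover below 0.12 rad and height (world z) of pot below 0.008 m and angle between pot's own z axis and vertical below 0.05 rad); the robot touches nothing.
It fails at once if the pot is lifted off the bench, tipped or shifted by more than 40 mm (height (world z) of pot above 0.008 m or angle between pot's own z axis and vertical above 0.08 rad or distance of pot from where it was at the start of the episode above 0.04 m).
It fails at once if the spray can is disturbed (moved by more than 30 mm) (distance of spray_can from where it was at the start of the episode above 0.03 m).
It fails at once if the hammer is disturbed (moved by more than 30 mm) (distance of hammer from where it was at the start of the episode above 0.03 m).
It fails at once if the brush is disturbed (moved by more than 30 mm) (distance of brush from where it was at the start of the episode above 0.03 m).
It also fails if it takes over 69 s, if anything falls off the work surface, if the arm or the gripper's body presses on something with over 40 N, if the wrist force passes 120 N, or if a joint passes its speed limit or range.

ROBOT

A 6-joint arm with a two-finger parallel gripper is mounted at the origin on the work surface. World frame = base frame: x ahead of the robot, y to its left, z up, the work surface at z = 0. Lengths are in m, angles in rad, forces in N, time in s.
With the tool pointing down it reaches from about 0.35 to 0.775 m from the base axis. Payload 5.5 kg.
Tool frame: the origin (TCP) lies on the centre line of the jaws, within the pads' length; the fingertips stand 8 mm ahead of it and the grasp point (between the pads) lies 11 mm behind it; z points along the fingers, y is the direction in which the jaws open and shut (so a half turn about z gives the same grasp; the last joint's range is limited). The gripper opens to 85 mm and grips with 20 to 120 N. Pads are 22 mm wide; open, the fingers measure 114 mm over their backs; the gripper's body (76 mm by 85 mm) begins 54 mm behind the grasp point. The pads swing forward as they close: fully open they stand 13 mm farther back than shut.
Start: joints at [-1.288, 0.313, 0.046, 1.304, 0, 1.431], TCP at [0.236, -0.524, 0.216] pointing down, gripper open.
Joint ranges: [-2.76, 2.76], [-0.86, 1.69], [-1.03, 1.26], [-2.2, 2.34], [-1.47, 1.5], [-3.14, 3.14]. Speed limits (rad/s): [2.57, 2.57, 3.14, 3.14, 3.14, 3.14].

INTERFACE

Orientations are given as a unit quaternion [w, x, y, z].
In Python, from workcell import env gives the robot as it stands. The module is installed in compiled form; this text tells all that it offers.
- The arm moves only by the tool play_rows, never from a script. Its argument "steps" is a list of rows, each an object with "claw": the closure in counts, from 0 (fully open) to 255 (shut); "dp": the shift along the tool's x, y, z in m, a list of three; "angular": the turn, a rotation vector about the tool's x, y, z in degrees, a list of three. In form: [{"claw": claw, "dp": [dx, dy, dz], "angular": [wx, wy, wz]}, ...]. A call has exactly 8 rows; each row shifts and turns the commanded pose from where the row before left it, along the tool's axes as they then stand; what a row does not reach is not made up. A row lasts 1/12 s, in which the tool goes at most 41.7 mm and 7.16 degrees, less where a joint would pass 70% of its speed; a pose out of reach is approached as far as the arm can. A call is refused whole if a number of a shift passes 0.0417 or a number of a turn 7.16, either way. A call with a gripper value outside its range is refused whole. The fingers move at their own pace and stop on an object; "force" is the grip in N (left out, the last holds). Time passes only in rows, so rows that do not move let the fingers close, or fill a call up. It gives the time, the measured TCP pose, the force and the opening at its end, in the units of the state.
- env.get_state(): the state, without advancing time (a new reading comes with each control period).
- env.read_camera(name): name is "scene" or "top" or "wrist"; returns (picture, depth): 400x640x3 uint8, red, green, blue; 400x640 float32, m along the optical axis (not along the pixel's ray), 0 where there is no reading.
- env.calibration(name): a dict with "fx", "fy", "cx", "cy" (pixels), "world_from_camera" (4x4, takes a point from camera to world coordinates); the wrist camera has in their place "hand_eye" (4x4, takes a point from camera to tool coordinates, whose origin is the TCP and whose axes are the flange's). Camera axes: x right, y down, z forward; pixel columns grow to the right and rows downward; lengths in m; the calibration is good to about 2 mm. The wrist camera is an equidistant fisheye: a pixel r from the principal point sees the ray r / f radians off the axis. A picture is of the moment at which its call begins: read the wrist's pose just before it. calibration takes no time and is no camera call.
- env.hand_in(): hands the job in, once; it reports no verdict.
The state is a dict: "clock": time; "joint_pos": joint angles; "qvel": joint speeds; "tau": joint torques, N m; "tcp_pos": TCP position; "orientation": TCP orientation; "wrist_force": force on the tool from outside, world axes, zero at the start; "ft_torque": the same for the moment, N m; "finger_gap": finger opening in m.
Only numpy, scipy, OpenCV 4.12 (cv2) and the standard library are available. Lean on these libraries where they do the work, as an engineer would, in place of code of your own. Each camera call takes 0.05 s, during which the arm holds its last target. There are 200 camera calls.

## Working session

There is one attempt and no reset: what is moved stays moved. The work goes in short steps, Python scripts to look and compute and a tool call to move; the robot and the scene stay as the last step left them, time stands still between calls to the robot, and variables do not carry over. Pictures are saved under pics/ and viewed, about 8 in all and at most 12, crops included, and the job is handed in when it is done.

Besides the shell and the picture viewer there is one more tool, called after "Call:" as name(argument=value, ...), one argument or row to a line, values as JSON. play_rows: Moves the arm, as the interface text tells. Its arguments: {"type":"object","properties":{"steps":{"type":"array","items":{"type":"object","properties":{"claw":{"type":"number"},"dp":{"type":"array","items":{"type":"number"}},"angular":{"type":"array","items":{"type":"number"}}}}},"force":{"type":"number"}},"required":["steps"]}

```bash
mkdir -p pics; cat > h.py <<'E'
import numpy as np, cv2
from workcell import env
from scipy.spatial.transform import Rotation as R
def grab(n):
    s=env.get_state(); p,d=env.read_camera(n); c=env.calibration(n); np.savez(f'{n}.npz',p=p,d=d); return s,p,d,c
def pts(d,c):
    v,u=np.mgrid[:d.shape[0],:d.shape[1]]
    P=np.stack([(u-c['cx'])/c['fx']*d,(v-c['cy'])/c['fy']*d,d],-1)
    T=np.array(c['world_from_camera']); return P@T[:3,:3].T+T[:3,3]
def save(n,p): cv2.imwrite(f'pics/{n}.png',p[...,::-1])
def st():
    s=env.get_state(); q=s['orientation']; M=R.from_quat([q[1],q[2],q[3],q[0]]).as_matrix()
    print(round(s['clock'],2),'tcp',np.round(s['tcp_pos'],4),'\n',np.round(M,3),'\nF',np.round(s['wrist_force'],1),'gap',s['finger_gap'],'q',np.round(s['joint_pos'],3))
    return s,M
E
python3 - <<'E'
from h import *
st()
for n in('top','scene'):
    s,p,d,c=grab(n); save(n,p); np.save(n+'_w.npy',pts(d,c)); print(n,np.round(c['world_from_camera'],3).tolist(),c['fx'])
E
```

```text
0.0 tcp [ 0.2358 -0.5238  0.2149] 
 [[ 0.912  0.41  -0.001]
 [ 0.41  -0.912  0.002]
 [ 0.    -0.002 -1.   ]] 
F [0.4 0.3 0.1] gap 0.08560765136306618 q [-1.288  0.314  0.045  1.304  0.     1.431]
top [[-0.022, -0.995, 0.101, 0.444], [-1.0, 0.024, 0.016, -0.024], [-0.018, -0.1, -0.995, 1.149], [0.0, 0.0, 0.0, 1.0]] 384.9240068902001
scene [[-0.403, 0.69, -0.601, 1.583], [0.915, 0.291, -0.279, 0.463], [-0.017, -0.663, -0.749, 1.424], [0.0, 0.0, 0.0, 1.0]] 504.49441695638507
```

View pics/top.png

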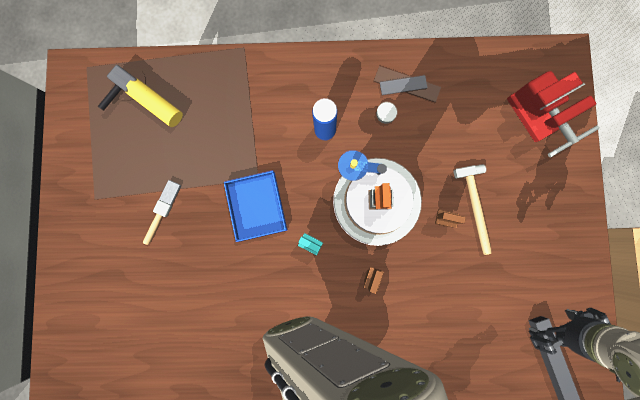

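View pics/scene.png

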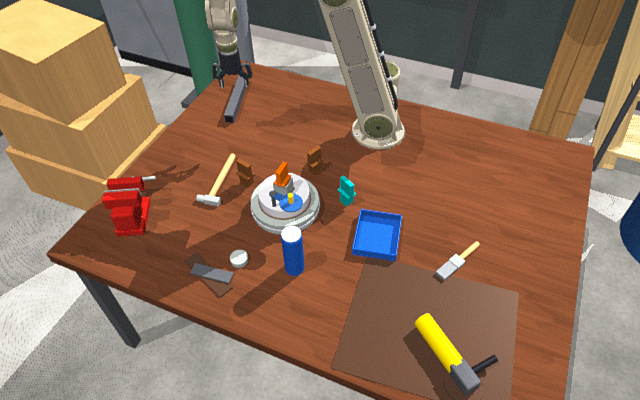

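```bash
python3 - <<'E'
from h import *
a=np.load('top.npz')['p']; b=np.load('scene.npz')['p']
A=cv2.resize(a[140:260,320:440],(560,560),interpolation=cv2.INTER_CUBIC)
save('crop1',A)
W=np.load('top_w.npy'); p=a.astype(int)
hsv=cv2.cvtColor(a,cv2.COLOR_RGB2HSV); h,s,v=[hsv[...,i].astype(int) for i in range(3)]
box=np.zeros(h.shape,bool); box[140:260,320:440]=1
def rep(n,m):
    P=W[m]; print(n,m.sum(),np.round(np.median(P,0),4),np.round(P.min(0),3),np.round(P.max(0),3))
z=W[...,2]
# drums
for lo,hi,n in((.04,.06,'low'),(.085,.105,'up')):
    m=box&(z>lo)&(z<hi)&(s<60); P=W[m][:,:2]
    hull=cv2.convexHull(P.astype(np.float32))[:,0]
    (c,r)=cv2.minEnclosingCircle(hull.astype(np.float32)); print(n,m.sum(),np.round(c,4),round(r,4),np.median(W[m][:,2]))
m=box&(s>120)&(h<15)&(z>.19); rep('plugtop',m); print(cv2.minAreaRect(W[m][:,:2].astype(np.float32)))
m=box&(z>.195); rep('high',m); print(cv2.minAreaRect(W[m][:,:2].astype(np.float32)))
m=box&(h>20)&(h<35)&(s>120)&(z>.12); rep('knob',m)
m=box&(h>95)&(h<125)&(s>110)&(z>.13)&(z<.17); rep('cover',m); print(cv2.minEnclosingCircle(W[m][:,:2].astype(np.float32)))
m=(h>95)&(h<125)&(s>110)&(z>.025)&(z<.045); m[:,:215]=0;m[:,295:]=0; rep('tray rim',m); print(cv2.minAreaRect(W[m][:,:2].astype(np.float32)))
m=np.zeros(h.shape,bool); m[90:145,305:345]=1; m&=z>.17; rep('can',m)
W=np.load('scene_w.npy'); z=W[...,2]
hsv=cv2.cvtColor(b,cv2.COLOR_RGB2HSV); h,s,v=[hsv[...,i].astype(int) for i in range(3)]
box=np.zeros(h.shape,bool); box[150:240,240:330]=1
m=box&(s>120)&(h<15)&(z>.15); rep('S plug',m);print(cv2.minAreaRect(W[m&(z>.17)][:,:2].astype(np.float32)))
m=box&(h>20)&(h<35)&(s>120)&(z>.14); rep('S knob',m)
B=cv2.resize(b[150:240,240:330],(560,560),interpolation=cv2.INTER_CUBIC); save('crop12',np.hstack([A[:,:390+10],B]) if 0 else cv2.resize(np.hstack([A,B]),(800,400)))
E
```

```text
low 1952 [ 0.5359 -0.1683] 0.125 0.04882846157580267
up 2738 [ 0.5354 -0.1687] 0.092 0.09384757324706539
plugtop 244 [ 0.5306 -0.1648  0.2129] [ 0.444 -0.177  0.192] [ 0.565 -0.024  1.149]
((0.48752322793006897, -0.11397341638803482), (0.05262807384133339, 0.1923750340938568), 41.298709869384766)
high 264 [ 0.5281 -0.1638  0.2131] [ 0.444 -0.178  0.195] [ 0.622 -0.024  1.149]
((0.5119948983192444, -0.11374689638614655), (0.11881837993860245, 0.19092169404029846), 69.22696685791016)
knob 24 [ 0.6167 -0.0904  0.1891] [ 0.444 -0.103  0.159] [ 0.634 -0.024  1.149]
cover 730 [ 0.6185 -0.099   0.1568] [ 0.583 -0.162  0.151] [ 0.659 -0.055  0.161]
((0.6156830787658691, -0.10900943726301193), 0.05541941151022911)
tray rim 441 [0.5321 0.1941 0.0332] [0.43  0.099 0.025] [0.632 0.277 0.039]
((0.5312057137489319, 0.18804390728473663), (0.1802477240562439, 0.1500740796327591), 11.555046081542969)
can 517 [ 0.7561 -0.0228  0.1882] [ 0.444 -0.054  0.171] [0.791 0.009 1.149]
S plug 263 [ 0.5523 -0.162   0.1858] [ 0.506 -0.188  0.151] [1.583 0.463 1.424]
((1.0521690845489502, 0.12952817976474762), (1.252741813659668, 0.04340500012040138), 30.213314056396484)
S knob 45 [ 0.6287 -0.0926  0.1877] [ 0.615 -0.102  0.158] [ 0.637 -0.083  0.202]
```

View pics/crop12.png

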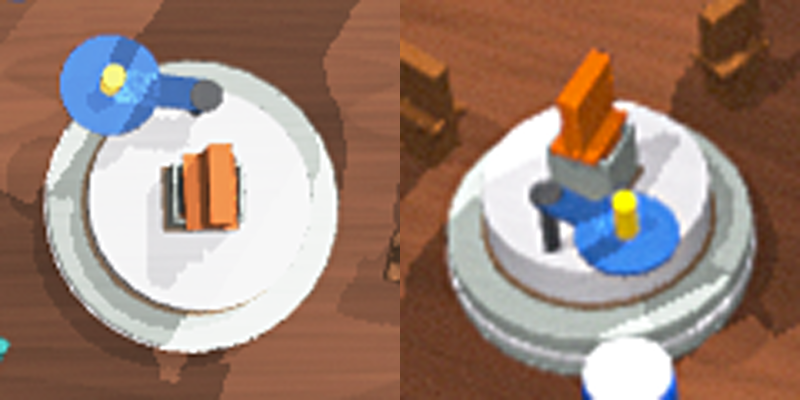

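```bash
python3 - <<'E'
from h import *
for n,bx in(('top',(140,260,320,440)),('scene',(150,240,240,330))):
    p=np.load(n+'.npz')['p'];d=np.load(n+'.npz')['d'];W=np.load(n+'_w.npy');z=W[...,2]
    hsv=cv2.cvtColor(p,cv2.COLOR_RGB2HSV); h,s,v=[hsv[...,i].astype(int) for i in range(3)]
    box=np.zeros(h.shape,bool); box[bx[0]:bx[1],bx[2]:bx[3]]=1; box&=d>0
    def rep(k,m):
        P=W[m]; r=cv2.minAreaRect(P[:,:2].astype(np.float32)); print(n,k,m.sum(),np.round(P.mean(0),4),'z',np.round(np.percentile(P[:,2],[0,50,100]),3),'rect',np.round(r[0],4),np.round(r[1],4),round(r[2],1))
    o=box&(s>120)&(h<15)
    rep('blade top',o&(z>.2)); rep('blade hi',o&(z>.17)); rep('flange',o&(z>.15)&(z<.165))
    rep('knobtop',box&(h>20)&(h<35)&(s>120)&(z>.185)); rep('disc',box&(h>95)&(h<125)&(s>110)&(z>.13)&(z<.17))
    rep('pin',box&(s<60)&(v<130)&(z>.15)&(W[...,0]>.58))
    rep('neckrim',box&(s<60)&(z>.14)&(z<.156)&(W[...,0]<.58))
E
```

```text
top blade top 196 [ 0.5352 -0.1673  0.2122] z [0.201 0.213 0.217] rect [ 0.5356 -0.1681] [0.0183 0.059 ] 89.9
top blade hi 237 [ 0.5354 -0.166   0.2074] z [0.17  0.212 0.217] rect [ 0.5356 -0.1674] [0.0185 0.0589] 88.4
top flange 132 [ 0.5349 -0.1592  0.1573] z [0.153 0.157 0.165] rect [ 0.5358 -0.1681] [0.0395 0.0572] 87.9
top knobtop 13 [ 0.6203 -0.0928  0.1914] z [0.185 0.191 0.194] rect [ 0.6205 -0.0934] [0.0124 0.0152] 87.3
top disc 730 [ 0.6202 -0.1002  0.1568] z [0.151 0.157 0.161] rect [ 0.6248 -0.1058] [0.0773 0.1024] 14.6
top pin 65 [ 0.6112 -0.1672  0.1589] z [0.156 0.159 0.163] rect [ 0.6113 -0.1669] [0.0208 0.0214] 1.7
top neckrim 76 [ 0.5355 -0.1669  0.1478] z [0.14  0.148 0.154] rect [ 0.5358 -0.1681] [0.0473 0.0558] 1.1
scene blade top 75 [ 0.5406 -0.167   0.2094] z [0.2   0.211 0.219] rect [ 0.5379 -0.1698] [0.0222 0.0637] 88.6
scene blade hi 149 [ 0.5438 -0.1656  0.1969] z [0.17  0.2   0.219] rect [ 0.5401 -0.169 ] [0.0234 0.068 ] 88.0
scene flange 82 [ 0.5468 -0.1614  0.1581] z [0.151 0.158 0.164] rect [ 0.5401 -0.1679] [0.0393 0.0593] 88.8
scene knobtop 27 [ 0.6264 -0.0936  0.1933] z [0.186 0.194 0.202] rect [ 0.6254 -0.0941] [0.0222 0.0136] 26.9
scene disc 336 [ 0.6268 -0.1017  0.1581] z [0.141 0.158 0.166] rect [ 0.6171 -0.1068] [0.1036 0.0756] 62.3
scene pin 31 [ 0.6139 -0.1672  0.1601] z [0.156 0.16  0.168] rect [ 0.6231 -0.1433] [0.078  0.0246] 65.4
scene neckrim 44 [ 0.5437 -0.1564  0.1469] z [0.14  0.147 0.156] rect [ 0.535  -0.1699] [0.0583 0.0596] 3.3
```

Call:
play_rows(
  steps=[
    {"claw": 0, "dp": [0, 0, -0.0035], "angular": [0, 0, -7.12]},
    {"claw": 0, "dp": [0, 0, -0.0035], "angular": [0, 0, -7.12]},
    {"claw": 0, "dp": [0, 0, -0.0035], "angular": [0, 0, -7.12]},
    {"claw": 0, "dp": [0, 0, -0.0035], "angular": [0, 0, -7.12]},
    {"claw": 0, "dp": [0, 0, -0.0035], "angular": [0, 0, -7.12]},
    {"claw": 0, "dp": [0, 0, -0.0035], "angular": [0, 0, -7.12]},
    {"claw": 0, "dp": [0, 0, -0.0035], "angular": [0, 0, -7.12]},
    {"claw": 0, "dp": [0, 0, -0.0035], "angular": [0, 0, -7.12]},
  ],
)

```text
clock: 0.77
tcp_pos: [0.2358, -0.5241, 0.2434]
orientation: [-0.001, 0.757, 0.653, 0.0]
wrist_force: [0.1, 0.1, -0.0]
finger_gap: 0.0854
```

Call:
play_rows(
  steps=[
    {"claw": 0, "dp": [0, 0, -0.0035], "angular": [0, 0, -7.12]},
    {"claw": 0, "dp": [0, 0, -0.0035], "angular": [0, 0, -7.12]},
    {"claw": 0, "dp": [0, 0, -0.0035], "angular": [0, 0, -7.12]},
    {"claw": 0, "dp": [0, 0, -0.0035], "angular": [0, 0, -7.12]},
    {"claw": 0, "dp": [0, 0, -0.0035], "angular": [0, 0, -7.12]},
    {"claw": 0, "dp": [0, 0, -0.0035], "angular": [0, 0, -7.12]},
    {"claw": 0, "dp": [0, 0, -0.0035], "angular": [0, 0, -7.12]},
    {"claw": 0, "dp": [0, 0, -0.0035], "angular": [0, 0, -7.12]},
  ],
)

```text
clock: 1.43
tcp_pos: [0.2359, -0.5241, 0.2714]
orientation: [-0.0, 0.354, 0.935, 0.0]
wrist_force: [-0.3, 0.7, -0.0]
finger_gap: 0.0852
```

Call:
play_rows(
  steps=[
    {"claw": 0, "dp": [0, 0, -0.0035], "angular": [0, 0, -7.12]},
    {"claw": 0, "dp": [0, 0, -0.0035], "angular": [0, 0, -7.12]},
    {"claw": 0, "dp": [0, 0, -0.0035], "angular": [0, 0, -7.12]},
    {"claw": 0, "dp": [0, 0, -0.0035], "angular": [0, 0, -7.12]},
    {"claw": 0, "dp": [0, 0, -0.0035], "angular": [0, 0, -7.12]},
    {"claw": 0, "dp": [0, 0, -0.0035], "angular": [0, 0, -7.12]},
    {"claw": 0, "dp": [0, 0, 0], "angular": [0, 0, 0]},
    {"claw": 0, "dp": [0, 0, 0], "angular": [0, 0, 0]},
  ],
)

```text
clock: 2.1
tcp_pos: [0.2359, -0.5244, 0.2925]
orientation: [-0.0, -0.006, 1.0, 0.0]
wrist_force: [0.0, -0.1, 0.0]
finger_gap: 0.0854
```

```bash
python3 -c "
from h import *
s,M=st(); print(M.T@(np.array([.536,-.168,.285])-s['tcp_pos']))"
```

```text
2.1 tcp [ 0.2359 -0.5244  0.2925] 
 [[-1.    -0.012 -0.   ]
 [-0.012  1.     0.   ]
 [ 0.     0.    -1.   ]] 
F [ 0.  -0.1  0. ] gap 0.0853885583976283 q [-1.288  0.307  0.224  1.488  0.    -1.299]
[-0.30420304  0.35286105  0.00761104]
```

Call:
play_rows(
  steps=[
    {"claw": 0, "dp": [-0.0254, 0.0294, 0], "angular": [0, 0, 0]},
    {"claw": 0, "dp": [-0.0254, 0.0294, 0], "angular": [0, 0, 0]},
    {"claw": 0, "dp": [-0.0254, 0.0294, 0], "angular": [0, 0, 0]},
    {"claw": 0, "dp": [-0.0254, 0.0294, 0], "angular": [0, 0, 0]},
    {"claw": 0, "dp": [-0.0254, 0.0294, 0], "angular": [0, 0, 0]},
    {"claw": 0, "dp": [-0.0254, 0.0294, 0], "angular": [0, 0, 0]},
    {"claw": 0, "dp": [-0.0254, 0.0294, 0], "angular": [0, 0, 0]},
    {"claw": 0, "dp": [-0.0254, 0.0294, 0], "angular": [0, 0, 0]},
  ],
)

```text
clock: 2.77
tcp_pos: [0.4363, -0.2844, 0.2925]
orientation: [-0.0, -0.006, 1.0, 0.0]
wrist_force: [0.7, -0.1, 0.0]
finger_gap: 0.0853
```

Call:
play_rows(
  steps=[
    {"claw": 0, "dp": [-0.0254, 0.0294, 0], "angular": [0, 0, 0]},
    {"claw": 0, "dp": [-0.0254, 0.0294, 0], "angular": [0, 0, 0]},
    {"claw": 0, "dp": [-0.0254, 0.0294, 0], "angular": [0, 0, 0]},
    {"claw": 0, "dp": [-0.0254, 0.0294, 0], "angular": [0, 0, 0]},
    {"claw": 0, "dp": [0, 0, 0], "angular": [0, 0, 0]},
    {"claw": 0, "dp": [0, 0, 0], "angular": [0, 0, 0]},
    {"claw": 0, "dp": [0, 0, 0], "angular": [0, 0, 0]},
    {"claw": 0, "dp": [0, 0, 0], "angular": [0, 0, 0]},
  ],
)

```text
clock: 3.43
tcp_pos: [0.5346, -0.1679, 0.2926]
orientation: [-0.0, -0.006, 1.0, -0.0]
wrist_force: [-1.1, -0.5, 0.1]
finger_gap: 0.0853
```

```bash
python3 - <<'E'
from h import *
s,M=st(); s2,p,d,c=grab('wrist'); print({k:(np.round(v,4).tolist()) for k,v in c.items()})
save('w1',p)
H=np.array(c['hand_eye']); v,u=np.mgrid[:400,:640]; x=(u-c['cx'])/c['fx'];y=(v-c['cy'])/c['fy'];r=np.hypot(x,y)+1e-9
t=np.tan(np.clip(r,0,1.4))/r; P=np.stack([x*t*d,y*t*d,d],-1)@H[:3,:3].T+H[:3,3]; W=P@M.T+s['tcp_pos']
hsv=cv2.cvtColor(p,cv2.COLOR_RGB2HSV); h,ss,vv=[hsv[...,i].astype(int) for i in range(3)]
ok=(d>0)&(np.hypot(W[...,0]-.536,W[...,1]+.168)<.15); z=W[...,2]
for n,m in(('blade',ok&(ss>120)&(h<15)&(z>.2)&(z<.23)),('flange',ok&(ss>120)&(h<15)&(z>.15)&(z<.165)),('neck',ok&(ss<60)&(z>.14)&(z<.155)),('knob',ok&(h>20)&(h<35)&(ss>120)&(z>.185)),('disc',ok&(h>95)&(h<125)&(ss>110)&(z>.13)&(z<.17))):
    if m.sum()>3: print(n,m.sum(),np.round(W[m].mean(0),4),np.median(z[m]),cv2.minAreaRect(W[m][:,:2].astype(np.float32)))
E
```

```text
3.43 tcp [ 0.5346 -0.1679  0.2926] 
 [[-1.    -0.013 -0.001]
 [-0.013  1.    -0.   ]
 [ 0.001 -0.    -1.   ]] 
F [-1.1 -0.5  0.1] gap 0.08531335412279416 q [-0.447  0.277  0.183  1.477 -0.    -0.46 ]
{'fx': 309.7069, 'fy': 309.7069, 'cx': 325.3496, 'cy': 198.7176, 'hand_eye': [[-0.0002, -0.9488, -0.3158, 0.0816], [1.0, 0.0, -0.0007, 0.0001], [0.0007, -0.3158, 0.9488, -0.1576], [0.0, 0.0, 0.0, 1.0]]}
blade 1531 [ 0.5335 -0.1709  0.2131] 0.21341585244158712 ((0.5365035533905029, -0.1705317199230194), (0.05973945930600166, 0.018476296216249466), 0.030741842463612556)
flange 1112 [ 0.5333 -0.1704  0.1575] 0.15745343654463217 ((0.5366235375404358, -0.17113365232944489), (0.040094465017318726, 0.059670887887477875), 89.93799591064453)
neck 533 [ 0.54   -0.1689  0.1491] 0.1493447519997478 ((0.5506027340888977, -0.14739248156547546), (0.09868519008159637, 0.10308738052845001), 15.426146507263184)
knob 234 [ 0.6182 -0.0979  0.1958] 0.19318703596555192 ((0.5779526829719543, -0.10692417621612549), (0.10626599937677383, 0.016819795593619347), 12.350704193115234)
disc 3136 [ 0.616  -0.1094  0.1575] 0.15750606356797892 ((0.615134060382843, -0.116396963596344), (0.107599176466465, 0.07848206907510757), 70.80742645263672)
```

View pics/w1.png

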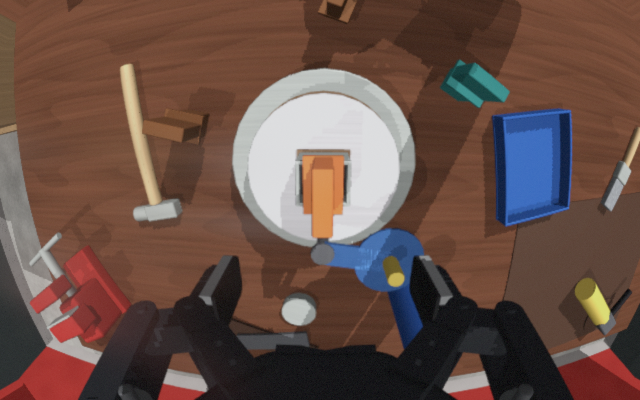

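Call:
play_rows(
  steps=[
    {"claw": 0, "dp": [-0.0015, -0.0015, 0.0147], "angular": [0, 0, 0]},
    {"claw": 0, "dp": [0, 0, 0.0147], "angular": [0, 0, 0]},
    {"claw": 0, "dp": [0, 0, 0.0147], "angular": [0, 0, 0]},
    {"claw": 0, "dp": [0, 0, 0.0147], "angular": [0, 0, 0]},
    {"claw": 0, "dp": [0, 0, 0.0147], "angular": [0, 0, 0]},
    {"claw": 0, "dp": [0, 0, 0.0147], "angular": [0, 0, 0]},
    {"claw": 0, "dp": [0, 0, 0.0147], "angular": [0, 0, 0]},
    {"claw": 0, "dp": [0, 0, 0.0147], "angular": [0, 0, 0]},
  ],
  force=80,
)

```text
clock: 4.15
tcp_pos: [0.536, -0.1701, 0.1748]
orientation: [0.0, -0.006, 1.0, -0.0]
wrist_force: [0.3, -0.3, -0.3]
finger_gap: 0.085
```

Call:
play_rows(
  steps=[
    {"claw": 0, "dp": [0, 0, 0], "angular": [0, 0, 0]},
    {"claw": 120, "dp": [0, 0, 0], "angular": [0, 0, 0]},
    {"claw": 160, "dp": [0, 0, 0], "angular": [0, 0, 0]},
    {"claw": 255, "dp": [0, 0, 0], "angular": [0, 0, 0]},
    {"claw": 255, "dp": [0, 0, 0], "angular": [0, 0, 0]},
    {"claw": 255, "dp": [0, 0, 0], "angular": [0, 0, 0]},
    {"claw": 255, "dp": [0, 0, 0], "angular": [0, 0, 0]},
    {"claw": 255, "dp": [0, 0, 0], "angular": [0, 0, 0]},
  ],
)

```text
clock: 4.82
tcp_pos: [0.5374, -0.1696, 0.1765]
orientation: [0.001, -0.007, 1.0, -0.001]
wrist_force: [-1.8, -2.2, 5.5]
finger_gap: 0.0165
```

```bash
python3 -c "
from h import *
s,M=st(); print(s['ft_torque'])"
```

```text
4.82 tcp [ 0.5374 -0.1696  0.1765] 
 [[-1.    -0.014  0.002]
 [-0.014  1.    -0.003]
 [-0.002 -0.003 -1.   ]] 
F [-1.8 -2.2  5.5] gap 0.016489567033484597 q [-0.447  0.303 -0.065  1.2   -0.002 -0.461]
[-0.85224101  0.35115615 -0.22328832]
```

Call:
play_rows(
  steps=[
    {"claw": 255, "dp": [0, 0.0012, 0], "angular": [1.72, 0, 0]},
    {"claw": 255, "dp": [0, 0.0012, 0], "angular": [1.72, 0, 0]},
    {"claw": 255, "dp": [0, 0.0012, 0], "angular": [1.72, 0, 0]},
    {"claw": 255, "dp": [0, 0.0012, 0], "angular": [1.72, 0, 0]},
    {"claw": 255, "dp": [0, 0, 0], "angular": [0, 0, 0]},
    {"claw": 255, "dp": [0, 0, 0], "angular": [0, 0, 0]},
    {"claw": 255, "dp": [0, 0, 0], "angular": [0, 0, 0]},
    {"claw": 255, "dp": [0, 0, 0], "angular": [0, 0, 0]},
  ],
)

```text
clock: 5.48
tcp_pos: [0.5376, -0.1644, 0.1782]
orientation: [0.002, -0.007, 0.998, -0.062]
wrist_force: [-4.0, -0.0, 16.7]
finger_gap: 0.0161
```

```bash
python3 -c "
from h import *
s,M=st(); print(s['ft_torque'])"
```

```text
5.48 tcp [ 0.5376 -0.1644  0.1782] 
 [[-1.    -0.015  0.005]
 [-0.015  0.992 -0.123]
 [-0.003 -0.123 -0.992]] 
F [-4.  -0.  16.7] gap 0.01610627114520639 q [-0.376  0.267 -0.116  1.137 -0.113 -0.394]
[-0.35596524  1.02881226 -0.21012807]
```

Call:
play_rows(
  steps=[
    {"claw": 255, "dp": [0, -0.00126, -0.0004], "angular": [-1.72, 0, 0]},
    {"claw": 255, "dp": [0, -0.00126, -0.0004], "angular": [-1.72, 0, 0]},
    {"claw": 255, "dp": [0, -0.00126, -0.0004], "angular": [-1.72, 0, 0]},
    {"claw": 255, "dp": [0, -0.00126, -0.0004], "angular": [-1.72, 0, 0]},
    {"claw": 255, "dp": [0, -0.00126, -0.0004], "angular": [-1.72, 0, 0]},
    {"claw": 255, "dp": [0, -0.00126, -0.0004], "angular": [-1.72, 0, 0]},
    {"claw": 255, "dp": [0, -0.00126, -0.0004], "angular": [-1.72, 0, 0]},
    {"claw": 255, "dp": [0, -0.00126, -0.0004], "angular": [-1.72, 0, 0]},
  ],
)

```text
clock: 6.15
tcp_pos: [0.5374, -0.174, 0.1779]
orientation: [-0.0, -0.008, 0.998, 0.06]
wrist_force: [1.5, 1.2, -4.3]
finger_gap: 0.0168
```

Call:
play_rows(
  steps=[
    {"claw": 255, "dp": [0, 0.00135, -0.00035], "angular": [1.72, 0, 0]},
    {"claw": 255, "dp": [0, 0.00135, -0.00035], "angular": [1.72, 0, 0]},
    {"claw": 255, "dp": [0, 0.00135, -0.00035], "angular": [1.72, 0, 0]},
    {"claw": 255, "dp": [0, 0.00135, -0.00035], "angular": [1.72, 0, 0]},
    {"claw": 255, "dp": [0, 0.00135, -0.00035], "angular": [1.72, 0, 0]},
    {"claw": 255, "dp": [0, 0.00135, -0.00035], "angular": [1.72, 0, 0]},
    {"claw": 255, "dp": [0, 0.00135, -0.00035], "angular": [1.72, 0, 0]},
    {"claw": 255, "dp": [0, 0.00135, -0.00035], "angular": [1.72, 0, 0]},
  ],
)

```text
clock: 6.82
tcp_pos: [0.5372, -0.1644, 0.1815]
orientation: [0.001, -0.007, 0.998, -0.062]
wrist_force: [-0.2, -6.8, -3.4]
finger_gap: 0.0166
```

```bash
python3 -c "
from h import *
s,M=st(); print(s['ft_torque'])"
```

```text
6.82 tcp [ 0.5372 -0.1644  0.1815] 
 [[-1.    -0.014  0.002]
 [-0.014  0.992 -0.124]
 [-0.001 -0.124 -0.992]] 
F [-0.2 -6.8 -3.4] gap 0.016577705212585107 q [-0.375  0.267 -0.108  1.148 -0.114 -0.392]
[-0.84364059 -0.06088102 -0.04312979]
```

Call:
play_rows(
  steps=[
    {"claw": 255, "dp": [0, -0.00141, -0.00036], "angular": [-1.72, 0, 0]},
    {"claw": 255, "dp": [0, -0.00141, -0.00036], "angular": [-1.72, 0, 0]},
    {"claw": 255, "dp": [0, -0.00141, -0.00036], "angular": [-1.72, 0, 0]},
    {"claw": 255, "dp": [0, -0.00141, -0.00036], "angular": [-1.72, 0, 0]},
    {"claw": 255, "dp": [0, -0.00141, -0.00036], "angular": [-1.72, 0, 0]},
    {"claw": 255, "dp": [0, -0.00141, -0.00036], "angular": [-1.72, 0, 0]},
    {"claw": 255, "dp": [0, -0.00141, -0.00036], "angular": [-1.72, 0, 0]},
    {"claw": 255, "dp": [0, -0.00141, -0.00036], "angular": [-1.72, 0, 0]},
  ],
)

```text
clock: 7.48
tcp_pos: [0.5373, -0.1747, 0.1836]
orientation: [-0.001, -0.008, 0.998, 0.06]
wrist_force: [1.1, -0.7, -1.2]
finger_gap: 0.0162
```

Call:
play_rows(
  steps=[
    {"claw": 255, "dp": [0, 0.0015, -0.00036], "angular": [1.72, 0, 0]},
    {"claw": 255, "dp": [0, 0.0015, -0.00036], "angular": [1.72, 0, 0]},
    {"claw": 255, "dp": [0, 0.0015, -0.00036], "angular": [1.72, 0, 0]},
    {"claw": 255, "dp": [0, 0.0015, -0.00036], "angular": [1.72, 0, 0]},
    {"claw": 255, "dp": [0, 0.0015, -0.00036], "angular": [1.72, 0, 0]},
    {"claw": 255, "dp": [0, 0.0015, -0.00036], "angular": [1.72, 0, 0]},
    {"claw": 255, "dp": [0, 0.0015, -0.00036], "angular": [1.72, 0, 0]},
    {"claw": 255, "dp": [0, 0.0015, -0.00036], "angular": [1.72, 0, 0]},
  ],
)

```text
clock: 8.15
tcp_pos: [0.5371, -0.1636, 0.187]
orientation: [0.0, -0.007, 0.998, -0.062]
wrist_force: [1.4, -7.0, -5.9]
finger_gap: 0.0165
```

```bash
python3 -c "
from h import *
s,M=st(); print(s['ft_torque'])"
```

```text
8.15 tcp [ 0.5371 -0.1636  0.187 ] 
 [[-1.    -0.014  0.002]
 [-0.014  0.992 -0.123]
 [-0.    -0.123 -0.992]] 
F [ 1.4 -7.  -5.9] gap 0.016483929886434035 q [-0.374  0.265 -0.097  1.162 -0.114 -0.391]
[-0.92540375 -0.24813412 -0.14149766]
```

Call:
play_rows(
  steps=[
    {"claw": 255, "dp": [0, -0.0016, -0.00036], "angular": [-1.72, 0, 0]},
    {"claw": 255, "dp": [0, -0.0016, -0.00036], "angular": [-1.72, 0, 0]},
    {"claw": 255, "dp": [0, -0.0016, -0.00036], "angular": [-1.72, 0, 0]},
    {"claw": 255, "dp": [0, -0.0016, -0.00036], "angular": [-1.72, 0, 0]},
    {"claw": 255, "dp": [0, -0.0016, -0.00036], "angular": [-1.72, 0, 0]},
    {"claw": 255, "dp": [0, -0.0016, -0.00036], "angular": [-1.72, 0, 0]},
    {"claw": 255, "dp": [0, -0.0016, -0.00036], "angular": [-1.72, 0, 0]},
    {"claw": 255, "dp": [0, -0.0016, -0.00036], "angular": [-1.72, 0, 0]},
  ],
)

```text
clock: 8.82
tcp_pos: [0.5373, -0.1755, 0.1902]
orientation: [-0.0, -0.008, 0.998, 0.06]
wrist_force: [0.8, -2.3, -4.1]
finger_gap: 0.0164
```

Call:
play_rows(
  steps=[
    {"claw": 255, "dp": [0, 0.00166, -0.00036], "angular": [1.72, 0, 0]},
    {"claw": 255, "dp": [0, 0.00166, -0.00036], "angular": [1.72, 0, 0]},
    {"claw": 255, "dp": [0, 0.00166, -0.00036], "angular": [1.72, 0, 0]},
    {"claw": 255, "dp": [0, 0.00166, -0.00036], "angular": [1.72, 0, 0]},
    {"claw": 255, "dp": [0, 0.00166, -0.00036], "angular": [1.72, 0, 0]},
    {"claw": 255, "dp": [0, 0.00166, -0.00036], "angular": [1.72, 0, 0]},
    {"claw": 255, "dp": [0, 0.00166, -0.00036], "angular": [1.72, 0, 0]},
    {"claw": 255, "dp": [0, 0.00166, -0.00036], "angular": [1.72, 0, 0]},
  ],
)

```text
clock: 9.48
tcp_pos: [0.5371, -0.1629, 0.1935]
orientation: [0.001, -0.007, 0.998, -0.062]
wrist_force: [-0.2, -4.8, 1.8]
finger_gap: 0.0167
```

```bash
cat > pot.py <<'E'
from h import *
s,M=st()
_,p,d,c=grab('scene'); W=pts(d,c); z=W[...,2]; W0=np.load('scene_w.npy')
hsv=cv2.cvtColor(p,cv2.COLOR_RGB2HSV); S=hsv[...,1]
m=(S<60)&(d>0)&(np.hypot(W[...,0]-.536,W[...,1]+.168)<.12); 
for lo,hi in((.04,.06),(.085,.105)):
    k=m&(z>lo)&(z<hi); a=W[k]; A=np.c_[a[:,:2]-[.536,-.168],np.ones(len(a))]; print('pot plane',np.round(np.linalg.lstsq(A,a[:,2],rcond=None)[0],4),k.sum(),np.round(a.mean(0),4))
o=(S>120)&(hsv[...,0]<15)&(d>0)&(np.hypot(W[...,0]-.536,W[...,1]+.168)<.06)&(z>.15); print('orange zmin',np.percentile(z[o],[1,5,50]))
E
python3 pot.py
```

```text
9.48 tcp [ 0.5371 -0.1629  0.1935] 
 [[-1.    -0.014  0.002]
 [-0.014  0.992 -0.123]
 [-0.    -0.123 -0.992]] 
F [-0.2 -4.8  1.8] gap 0.016666885342400187 q [-0.373  0.262 -0.085  1.177 -0.114 -0.39 ]
pot plane [-0.0042 -0.0013  0.051 ] 735 [ 0.5747 -0.1374  0.0508]
pot plane [-0.01   -0.0047  0.095 ] 779 [ 0.5424 -0.1735  0.095 ]
orange zmin [0.15083281 0.15487842 0.19774405]
```

```bash
python3 -c "
from h import *
p=np.load('scene.npz')['p']; save('s2',cv2.resize(p[120:240,230:350],(480,480),interpolation=cv2.INTER_CUBIC))"
```

```text
(no output)
```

View pics/s2.png

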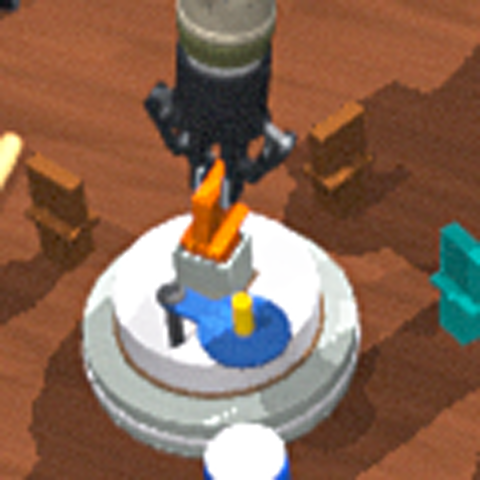

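```bash
python3 - <<'E'
from h import *
c=env.calibration('scene');D=np.load('scene.npz');p,d=D['p'],D['d'];W=pts(d,c)
hsv=cv2.cvtColor(p,cv2.COLOR_RGB2HSV)
o=(hsv[...,1]>120)&(hsv[...,0]<15)&(d>0)&(np.hypot(W[...,0]-.536,W[...,1]+.168)<.06)&(W[...,2]>.15)
vs,us=np.where(o)
for v in range(vs.min(),vs.max()+1,1):
    k=us[vs==v]; 
    print(v,k.min(),k.max(),[tuple(np.round(W[v,u]*1000).astype(int)) for u in k[::3]])
E
```

```text
140 269 269 [(np.int64(527), np.int64(-211), np.int64(313))]Traceback (most recent call last):
  File "<stdin>", line 8, in <module>
    return umr_minimum(a, axis, None, out, keepdims, initial, where)
ValueError: zero-size array to reduction operation minimum which has no identity
```

```bash
python3 - <<'E'
from h import *
c=env.calibration('scene');D=np.load('scene.npz');p,d=D['p'],D['d'];W=pts(d,c)
hsv=cv2.cvtColor(p,cv2.COLOR_RGB2HSV)
o=(hsv[...,1]>120)&(hsv[...,0]<15)&(d>0)&(np.hypot(W[...,0]-.536,W[...,1]+.168)<.06)&(W[...,2]>.15)
vs,us=np.where(o)
for v in range(155,vs.max()+1,2):
    k=us[vs==v]
    print(v,[(int(u),*np.round(W[v,u]*1000).astype(int).tolist()) for u in k[::2]])
E
```

```text
155 [(292, 546, -119, 297)]
157 []
159 [(293, 529, -126, 261)]
161 [(283, 526, -167, 233)]
163 [(282, 535, -166, 232)]
165 [(277, 541, -182, 222)]
167 [(279, 548, -171, 223)]
169 [(278, 566, -165, 233), (284, 550, -152, 223)]
171 [(278, 565, -167, 221), (280, 568, -157, 228), (282, 567, -150, 231), (284, 552, -151, 215)]
173 [(278, 566, -167, 214), (280, 564, -161, 213), (282, 565, -152, 218), (284, 550, -153, 204), (286, 535, -154, 189), (291, 518, -144, 176)]
175 [(278, 562, -170, 199), (280, 562, -162, 202), (282, 563, -154, 206), (285, 540, -156, 183)]
177 [(277, 555, -180, 178), (279, 566, -165, 194), (281, 566, -157, 198), (283, 565, -150, 200), (289, 531, -146, 168)]
179 [(275, 567, -181, 178), (277, 561, -177, 175), (279, 566, -165, 185), (281, 567, -157, 189), (283, 555, -157, 178)]
181 [(276, 566, -179, 169), (279, 568, -166, 176), (281, 565, -159, 176), (287, 545, -148, 161)]
183 [(278, 557, -177, 151), (285, 559, -148, 165)]
185 [(285, 556, -150, 151)]
```

Call:
play_rows(
  steps=[
    {"claw": 255, "dp": [0, -0.00178, -0.00036], "angular": [-1.72, 0, 0]},
    {"claw": 255, "dp": [0, -0.00178, -0.00036], "angular": [-1.72, 0, 0]},
    {"claw": 255, "dp": [0, -0.00178, -0.00036], "angular": [-1.72, 0, 0]},
    {"claw": 255, "dp": [0, -0.00178, -0.00036], "angular": [-1.72, 0, 0]},
    {"claw": 255, "dp": [0, -0.00178, -0.00036], "angular": [-1.72, 0, 0]},
    {"claw": 255, "dp": [0, -0.00178, -0.00036], "angular": [-1.72, 0, 0]},
    {"claw": 255, "dp": [0, -0.00178, -0.00036], "angular": [-1.72, 0, 0]},
    {"claw": 255, "dp": [0, -0.00178, -0.00036], "angular": [-1.72, 0, 0]},
  ],
)

```text
clock: 10.2
tcp_pos: [0.5373, -0.1762, 0.1963]
orientation: [-0.0, -0.008, 0.998, 0.061]
wrist_force: [0.5, -0.6, -2.3]
finger_gap: 0.0164
```

Call:
play_rows(
  steps=[
    {"claw": 255, "dp": [0, 0.00186, -0.00036], "angular": [1.72, 0, 0]},
    {"claw": 255, "dp": [0, 0.00186, -0.00036], "angular": [1.72, 0, 0]},
    {"claw": 255, "dp": [0, 0.00186, -0.00036], "angular": [1.72, 0, 0]},
    {"claw": 255, "dp": [0, 0.00186, -0.00036], "angular": [1.72, 0, 0]},
    {"claw": 255, "dp": [0, 0.00186, -0.00036], "angular": [1.72, 0, 0]},
    {"claw": 255, "dp": [0, 0.00186, -0.00036], "angular": [1.72, 0, 0]},
    {"claw": 255, "dp": [0, 0.00186, -0.00036], "angular": [1.72, 0, 0]},
    {"claw": 255, "dp": [0, 0.00186, -0.00036], "angular": [1.72, 0, 0]},
  ],
)

```text
clock: 10.87
tcp_pos: [0.5371, -0.1621, 0.1997]
orientation: [0.001, -0.007, 0.998, -0.061]
wrist_force: [0.5, -5.5, -3.4]
finger_gap: 0.0164
```

Call:
play_rows(
  steps=[
    {"claw": 255, "dp": [0, -0.00195, -0.00036], "angular": [-1.72, 0, 0]},
    {"claw": 255, "dp": [0, -0.00195, -0.00036], "angular": [-1.72, 0, 0]},
    {"claw": 255, "dp": [0, -0.00195, -0.00036], "angular": [-1.72, 0, 0]},
    {"claw": 255, "dp": [0, -0.00195, -0.00036], "angular": [-1.72, 0, 0]},
    {"claw": 255, "dp": [0, -0.00195, -0.00036], "angular": [-1.72, 0, 0]},
    {"claw": 255, "dp": [0, -0.00195, -0.00036], "angular": [-1.72, 0, 0]},
    {"claw": 255, "dp": [0, -0.00195, -0.00036], "angular": [-1.72, 0, 0]},
    {"claw": 255, "dp": [0, -0.00195, -0.00036], "angular": [-1.72, 0, 0]},
  ],
)

```text
clock: 11.53
tcp_pos: [0.5373, -0.177, 0.2026]
orientation: [-0.0, -0.008, 0.998, 0.061]
wrist_force: [0.3, -0.4, -2.4]
finger_gap: 0.0166
```

```bash
python3 -c "
from h import *
s,M=st(); print(s['ft_torque'])"
```

```text
11.53 tcp [ 0.5373 -0.177   0.2026] 
 [[-1.    -0.015 -0.002]
 [-0.015  0.993  0.121]
 [-0.     0.121 -0.993]] 
F [ 0.3 -0.4 -2.4] gap 0.016586404736385865 q [-0.519  0.343  0.049  1.339  0.104 -0.538]
[-1.13670552 -0.13683848 -0.11361844]
```

Call:
play_rows(
  steps=[
    {"claw": 255, "dp": [0, 0.00204, -0.00036], "angular": [1.72, 0, 0]},
    {"claw": 255, "dp": [0, 0.00204, -0.00036], "angular": [1.72, 0, 0]},
    {"claw": 255, "dp": [0, 0.00204, -0.00036], "angular": [1.72, 0, 0]},
    {"claw": 255, "dp": [0, 0.00204, -0.00036], "angular": [1.72, 0, 0]},
    {"claw": 255, "dp": [0, 0.00204, -0.00036], "angular": [1.72, 0, 0]},
    {"claw": 255, "dp": [0, 0.00204, -0.00036], "angular": [1.72, 0, 0]},
    {"claw": 255, "dp": [0, 0.00204, -0.00036], "angular": [1.72, 0, 0]},
    {"claw": 255, "dp": [0, 0.00204, -0.00036], "angular": [1.72, 0, 0]},
  ],
)

```text
clock: 12.2
tcp_pos: [0.537, -0.1614, 0.2058]
orientation: [0.001, -0.007, 0.998, -0.061]
wrist_force: [1.7, -5.4, -3.9]
finger_gap: 0.0157
```

Call:
play_rows(
  steps=[
    {"claw": 255, "dp": [0, -0.00213, -0.00036], "angular": [-1.72, 0, 0]},
    {"claw": 255, "dp": [0, -0.00213, -0.00036], "angular": [-1.72, 0, 0]},
    {"claw": 255, "dp": [0, -0.00213, -0.00036], "angular": [-1.72, 0, 0]},
    {"claw": 255, "dp": [0, -0.00213, -0.00036], "angular": [-1.72, 0, 0]},
    {"claw": 255, "dp": [0, -0.00213, -0.00036], "angular": [-1.72, 0, 0]},
    {"claw": 255, "dp": [0, -0.00213, -0.00036], "angular": [-1.72, 0, 0]},
    {"claw": 255, "dp": [0, -0.00213, -0.00036], "angular": [-1.72, 0, 0]},
    {"claw": 255, "dp": [0, -0.00213, -0.00036], "angular": [-1.72, 0, 0]},
  ],
)

```text
clock: 12.87
tcp_pos: [0.5374, -0.178, 0.2094]
orientation: [0.0, -0.008, 0.998, 0.06]
wrist_force: [-0.3, -2.1, 1.4]
finger_gap: 0.0163
```

Call:
play_rows(
  steps=[
    {"claw": 255, "dp": [0, 0.00222, -0.00036], "angular": [1.72, 0, 0]},
    {"claw": 255, "dp": [0, 0.00222, -0.00036], "angular": [1.72, 0, 0]},
    {"claw": 255, "dp": [0, 0.00222, -0.00036], "angular": [1.72, 0, 0]},
    {"claw": 255, "dp": [0, 0.00222, -0.00036], "angular": [1.72, 0, 0]},
    {"claw": 255, "dp": [0, 0.00222, -0.00036], "angular": [1.72, 0, 0]},
    {"claw": 255, "dp": [0, 0.00222, -0.00036], "angular": [1.72, 0, 0]},
    {"claw": 255, "dp": [0, 0.00222, -0.00036], "angular": [1.72, 0, 0]},
    {"claw": 255, "dp": [0, 0.00222, -0.00036], "angular": [1.72, 0, 0]},
  ],
)

```text
clock: 13.53
tcp_pos: [0.5372, -0.1606, 0.2129]
orientation: [0.001, -0.007, 0.998, -0.062]
wrist_force: [-0.6, -2.7, 1.4]
finger_gap: 0.0162
```

Call:
play_rows(
  steps=[
    {"claw": 255, "dp": [0, -0.00228, -0.0004], "angular": [-1.72, 0, 0]},
    {"claw": 255, "dp": [0, -0.00228, -0.0004], "angular": [-1.72, 0, 0]},
    {"claw": 255, "dp": [0, -0.00228, -0.0004], "angular": [-1.72, 0, 0]},
    {"claw": 255, "dp": [0, -0.00228, -0.0004], "angular": [-1.72, 0, 0]},
    {"claw": 255, "dp": [0, 0, -0.0005], "angular": [0, 0, 0]},
    {"claw": 255, "dp": [0, 0, -0.0005], "angular": [0, 0, 0]},
    {"claw": 255, "dp": [0, 0, -0.0005], "angular": [0, 0, 0]},
    {"claw": 255, "dp": [0, 0, -0.0005], "angular": [0, 0, 0]},
  ],
)

```text
clock: 14.2
tcp_pos: [0.5367, -0.1679, 0.2162]
orientation: [-0.0, -0.008, 1.0, 0.0]
wrist_force: [0.7, 0.5, -1.9]
finger_gap: 0.0163
```

```bash
python3 pot.py
```

```text
14.2 tcp [ 0.5367 -0.1679  0.2162] 
 [[-1.    -0.016 -0.001]
 [-0.016  1.     0.   ]
 [ 0.001  0.    -1.   ]] 
F [ 0.7  0.5 -1.9] gap 0.01634179678119723 q [-0.446  0.289  0.014  1.296  0.    -0.462]
pot plane [0.0017 0.0017 0.0504] 744 [ 0.576  -0.1371  0.0505]
pot plane [-0.0092 -0.0009  0.0953] 772 [ 0.5425 -0.1733  0.0952]
orange zmin [0.15123056 0.15653337 0.2081516 ]
```

Call:
play_rows(
  steps=[
    {"claw": 255, "dp": [0, 0, -0.004], "angular": [0, 0, 0]},
    {"claw": 255, "dp": [0, 0, -0.008], "angular": [0, 0, 0]},
    {"claw": 255, "dp": [0, 0, -0.012], "angular": [0, 0, 0]},
    {"claw": 255, "dp": [0, 0, -0.014], "angular": [0, 0, 0]},
    {"claw": 255, "dp": [0, 0, -0.014], "angular": [0, 0, 0]},
    {"claw": 255, "dp": [0, 0, -0.014], "angular": [0, 0, 0]},
    {"claw": 255, "dp": [0, 0, -0.01], "angular": [0, 0, 0]},
    {"claw": 255, "dp": [0, 0, -0.004], "angular": [0, 0, 0]},
  ],
)

```text
clock: 14.92
tcp_pos: [0.5376, -0.1688, 0.2992]
orientation: [0.002, -0.008, 1.0, -0.001]
wrist_force: [0.4, -0.2, -1.8]
finger_gap: 0.0161
```

Call:
play_rows(
  steps=[
    {"claw": 255, "dp": [0, 0.01, 0], "angular": [0, 0, 0]},
    {"claw": 255, "dp": [0, 0.02, 0], "angular": [0, 0, 0]},
    {"claw": 255, "dp": [0, 0.03, 0], "angular": [0, 0, 0]},
    {"claw": 255, "dp": [0, 0.03, 0], "angular": [0, 0, 0]},
    {"claw": 255, "dp": [0, 0.03, 0], "angular": [0, 0, 0]},
    {"claw": 255, "dp": [0, 0.03, 0], "angular": [0, 0, 0]},
    {"claw": 255, "dp": [0, 0.03, 0], "angular": [0, 0, 0]},
    {"claw": 255, "dp": [0, 0.03, 0], "angular": [0, 0, 0]},
  ],
)

```text
clock: 15.58
tcp_pos: [0.5328, 0.0435, 0.2959]
orientation: [-0.001, -0.008, 1.0, 0.0]
wrist_force: [0.1, 0.2, -2.6]
finger_gap: 0.0163
```

Call:
play_rows(
  steps=[
    {"claw": 255, "dp": [0, 0.03, 0], "angular": [0, 0, 0]},
    {"claw": 255, "dp": [0, 0.03, 0], "angular": [0, 0, 0]},
    {"claw": 255, "dp": [0, 0.03, 0], "angular": [0, 0, 0]},
    {"claw": 255, "dp": [0, 0.03, 0], "angular": [0, 0, 0]},
    {"claw": 255, "dp": [0, 0.02, 0], "angular": [0, 0, 0]},
    {"claw": 255, "dp": [0, 0.006, 0], "angular": [0, 0, 0]},
    {"claw": 255, "dp": [0, 0, 0], "angular": [0, 0, 0]},
    {"claw": 255, "dp": [0, 0, 0], "angular": [0, 0, 0]},
  ],
)

```text
clock: 16.25
tcp_pos: [0.531, 0.1874, 0.2959]
orientation: [-0.0, -0.008, 1.0, -0.0]
wrist_force: [-0.5, 0.7, -1.6]
finger_gap: 0.0164
```

```bash
python3 - <<'E'
from h import *
s,M=st()
for n in('scene','top'): _,p,d,c=grab(n); W=pts(d,c); np.save(n+'_w2.npy',W)
save('top2',p)
p,d=np.load('scene.npz')['p'],np.load('scene.npz')['d'];W=np.load('scene_w2.npy')
hsv=cv2.cvtColor(p,cv2.COLOR_RGB2HSV); z=W[...,2]
o=(hsv[...,1]>120)&(hsv[...,0]<15)&(d>0)&(np.hypot(W[...,0]-.531,W[...,1]-.188)<.07)&(z>.15)
print('plug',o.sum(),np.percentile(z[o],[1,3,10,90,99]),W[o].mean(0))
save('s3',np.hstack([cv2.resize(p[100:260,260:420],(400,400)),cv2.resize(np.load('top.npz')['p'][120:280,200:440],(400,267))[:, :]]) if 0 else cv2.resize(p[60:270,240:450],(560,560),interpolation=cv2.INTER_CUBIC))
E
```

```text
16.25 tcp [0.531  0.1874 0.2959] 
 [[-1.    -0.016 -0.001]
 [-0.016  1.    -0.001]
 [ 0.001 -0.001 -1.   ]] 
F [-0.5  0.7 -1.6] gap 0.016368483649763562 q [ 1.970e-01  2.840e-01  2.000e-01  1.488e+00 -1.000e-03  1.810e-01]
plug 266 [0.2234579  0.22584822 0.23166138 0.33389152 0.40511181] [0.54816483 0.19063299 0.28187503]
```

View pics/s3.png

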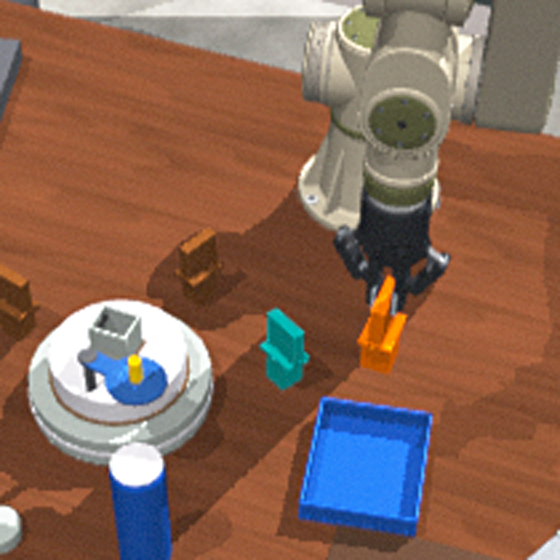

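Call:
play_rows(
  steps=[
    {"claw": 255, "dp": [0, 0, 0.012], "angular": [0, 0, 0]},
    {"claw": 255, "dp": [0, 0, 0.024], "angular": [0, 0, 0]},
    {"claw": 255, "dp": [0, 0, 0.028], "angular": [0, 0, 0]},
    {"claw": 255, "dp": [0, 0, 0.028], "angular": [0, 0, 0]},
    {"claw": 255, "dp": [0, 0, 0.028], "angular": [0, 0, 0]},
    {"claw": 255, "dp": [0, 0, 0.028], "angular": [0, 0, 0]},
    {"claw": 255, "dp": [0, 0, 0.028], "angular": [0, 0, 0]},
    {"claw": 255, "dp": [0, 0, 0.02], "angular": [0, 0, 0]},
  ],
)

```text
clock: 17.02
tcp_pos: [0.5305, 0.1855, 0.098]
orientation: [-0.001, -0.006, 1.0, -0.0]
wrist_force: [0.2, -0.2, -2.0]
finger_gap: 0.0165
```

Call:
play_rows(
  steps=[
    {"claw": 255, "dp": [0, 0, 0.01], "angular": [0, 0, 0]},
    {"claw": 255, "dp": [0, 0, 0.005], "angular": [0, 0, 0]},
    {"claw": 255, "dp": [0, 0, 0.002], "angular": [0, 0, 0]},
    {"claw": 255, "dp": [0, 0, 0.001], "angular": [0, 0, 0]},
    {"claw": 255, "dp": [0, 0, 0.0005], "angular": [0, 0, 0]},
    {"claw": 255, "dp": [0, 0, 0.0005], "angular": [0, 0, 0]},
    {"claw": 255, "dp": [0, 0, 0.0005], "angular": [0, 0, 0]},
    {"claw": 255, "dp": [0, 0, 0], "angular": [0, 0, 0]},
  ],
)

```text
clock: 17.68
tcp_pos: [0.5319, 0.1874, 0.0816]
orientation: [0.001, -0.008, 1.0, 0.0]
wrist_force: [0.3, -0.5, -1.7]
finger_gap: 0.0167
```

```bash
python3 - <<'E'
from h import *
s,M=st(); _,p,d,c=grab('scene'); W=pts(d,c)
hsv=cv2.cvtColor(p,cv2.COLOR_RGB2HSV); z=W[...,2]
o=(hsv[...,1]>120)&(hsv[...,0]<15)&(d>0)&(np.hypot(W[...,0]-.531,W[...,1]-.188)<.07)&(z<.15)
print('plug',o.sum(),np.percentile(z[o],[1,3,10,90,99]))
E
```

```text
17.68 tcp [0.5319 0.1874 0.0816] 
 [[-1.    -0.015  0.001]
 [-0.015  1.     0.   ]
 [-0.001  0.    -1.   ]] 
F [ 0.3 -0.5 -1.7] gap 0.01670339870423334 q [ 0.196  0.366 -0.219  0.985 -0.     0.181]
plug 198 [0.00559034 0.00792353 0.01626306 0.11745389 0.12796304]
```

Not yet on the floor; creep down until the force changes.

Call:
play_rows(
  steps=[
    {"claw": 255, "dp": [0, 0, 0.0006], "angular": [0, 0, 0]},
    {"claw": 255, "dp": [0, 0, 0.0006], "angular": [0, 0, 0]},
    {"claw": 255, "dp": [0, 0, 0.0006], "angular": [0, 0, 0]},
    {"claw": 255, "dp": [0, 0, 0], "angular": [0, 0, 0]},
    {"claw": 255, "dp": [0, 0, 0], "angular": [0, 0, 0]},
    {"claw": 255, "dp": [0, 0, 0], "angular": [0, 0, 0]},
    {"claw": 255, "dp": [0, 0, 0], "angular": [0, 0, 0]},
    {"claw": 255, "dp": [0, 0, 0], "angular": [0, 0, 0]},
  ],
)

```text
clock: 18.4
tcp_pos: [0.5316, 0.1873, 0.0793]
orientation: [0.0, -0.008, 1.0, -0.0]
wrist_force: [-0.5, -0.9, 0.9]
finger_gap: 0.0162
```

```bash
python3 -c "
from h import *
s,M=st()"
```

```text
18.4 tcp [0.5316 0.1873 0.0793] 
 [[-1.    -0.015  0.   ]
 [-0.015  1.    -0.   ]
 [-0.    -0.    -1.   ]] 
F [-0.5 -0.9  0.9] gap 0.016227826043501672 q [ 0.196  0.368 -0.222  0.981 -0.     0.181]
```

Call:
play_rows(
  steps=[
    {"claw": 190, "dp": [0, 0, 0], "angular": [0, 0, 0]},
    {"claw": 160, "dp": [0, 0, 0], "angular": [0, 0, 0]},
    {"claw": 80, "dp": [0, 0, 0], "angular": [0, 0, 0]},
    {"claw": 0, "dp": [0, 0, 0], "angular": [0, 0, 0]},
    {"claw": 0, "dp": [0, 0, 0], "angular": [0, 0, 0]},
    {"claw": 0, "dp": [0, 0, 0], "angular": [0, 0, 0]},
    {"claw": 0, "dp": [0, 0, 0], "angular": [0, 0, 0]},
    {"claw": 0, "dp": [0, 0, 0], "angular": [0, 0, 0]},
  ],
)

```text
clock: 19.07
tcp_pos: [0.5316, 0.1872, 0.0791]
orientation: [0.0, -0.008, 1.0, -0.0]
wrist_force: [0.4, 0.6, 0.5]
finger_gap: 0.0852
```

Call:
play_rows(
  steps=[
    {"claw": 0, "dp": [0, 0, -0.006], "angular": [0, 0, 0]},
    {"claw": 0, "dp": [0, 0, -0.015], "angular": [0, 0, 0]},
    {"claw": 0, "dp": [0, 0, -0.032], "angular": [0, 0, 0]},
    {"claw": 0, "dp": [0, 0, -0.034], "angular": [0, 0, 0]},
    {"claw": 0, "dp": [0, 0, -0.034], "angular": [0, 0, 0]},
    {"claw": 0, "dp": [0, 0, -0.034], "angular": [0, 0, 0]},
    {"claw": 0, "dp": [0, 0, -0.034], "angular": [0, 0, 0]},
    {"claw": 0, "dp": [0, 0, -0.03], "angular": [0, 0, 0]},
  ],
)

```text
clock: 19.73
tcp_pos: [0.5314, 0.1873, 0.3012]
orientation: [0.001, -0.008, 1.0, 0.0]
wrist_force: [1.1, 0.0, 0.6]
finger_gap: 0.0855
```

```bash
python3 - <<'E'
from h import *
st()
for n in('scene','top'):
    _,p,d,c=grab(n); W=pts(d,c); z=W[...,2]
    hsv=cv2.cvtColor(p,cv2.COLOR_RGB2HSV); h,s,v=[hsv[...,i].astype(int) for i in range(3)]; ok=d>0
    def rep(k,m):
        if m.sum()<4: print(n,k,m.sum()); return
        P=W[m]; r=cv2.minAreaRect(P[:,:2].astype(np.float32)); print(n,k,m.sum(),np.round(P.mean(0),4),'z',np.round(np.percentile(P[:,2],[1,50,99]),3),'rect',np.round(r[0],4),np.round(r[1],4),round(r[2],1))
    o=ok&(s>120)&(h<15)&(np.hypot(W[...,0]-.531,W[...,1]-.188)<.07)
    rep('plug',o); rep('plugtop',o&(z>.107)); rep('flange',o&(z>.055)&(z<.07))
    near=ok&(np.hypot(W[...,0]-.56,W[...,1]+.14)<.13)
    rep('knobtop',near&(h>20)&(h<35)&(s>120)&(z>.188)&(z<.2))
    rep('disc',near&(h>95)&(h<125)&(s>110)&(z>.15)&(z<.163))
    k=near&(s<60)&(z>.085)&(z<.105); P=W[k][:,:2].astype(np.float32); print(cv2.minEnclosingCircle(P) if len(P) else 0)
    k=near&(s<60)&(z>.142)&(z<.156)&(W[...,0]<.57); rep('rim',k)
    save(n+'4',p)
E
```

```text
19.73 tcp [0.5314 0.1873 0.3012] 
 [[-1.    -0.015  0.002]
 [-0.015  1.     0.   ]
 [-0.002  0.    -1.   ]] 
F [1.1 0.  0.6] gap 0.08548587455269246 q [ 0.196  0.282  0.211  1.497 -0.     0.181]
scene plug 203 [0.5451 0.1907 0.0771] z [0.009 0.064 0.431] rect [0.5323 0.199 ] [0.0658 0.1052] 22.1
scene plugtop 30 [0.5378 0.1965 0.202 ] z [0.107 0.114 0.433] rect [0.5305 0.1982] [0.0618 0.1052] 22.1
scene flange 44 [0.5431 0.1872 0.0618] z [0.056 0.061 0.069] rect [0.5339 0.1879] [0.0646 0.0394] 1.1
scene knobtop 21 [ 0.6242 -0.0949  0.1936] z [0.189 0.194 0.198] rect [ 0.624  -0.0962] [0.0183 0.0148] 59.4
scene disc 306 [ 0.6264 -0.1017  0.1578] z [0.151 0.158 0.163] rect [ 0.6184 -0.1046] [0.1016 0.0751] 60.1
((0.5388413667678833, -0.17069892585277557), 0.09440566599369049)
scene rim 104 [ 0.5393 -0.1704  0.1476] z [0.142 0.147 0.154] rect [ 0.537  -0.1691] [0.0552 0.0589] 0.6
top plug 191 [0.5265 0.1759 0.0814] z [0.013 0.063 0.386] rect [0.5144 0.1687] [0.0646 0.0645] 50.7
top plugtop 37 [0.5224 0.1746 0.1539] z [0.107 0.114 0.394] rect [0.529  0.1641] [0.042  0.0729] 16.1
top flange 84 [0.5295 0.1751 0.0605] z [0.056 0.06  0.067] rect [0.5295 0.1866] [0.0365 0.0544] 88.9
top knobtop 35 [ 0.6209 -0.0933  0.1924] z [0.189 0.192 0.196] rect [ 0.6207 -0.0934] [0.0129 0.0153] 87.5
top disc 730 [ 0.6203 -0.1005  0.1568] z [0.152 0.157 0.161] rect [ 0.6244 -0.1063] [0.0766 0.1032] 13.1
((0.5356515049934387, -0.16804935038089752), 0.09180746972560883)
top rim 124 [ 0.5359 -0.1687  0.1481] z [0.143 0.148 0.152] rect [ 0.5357 -0.1682] [0.0473 0.0559] 1.3
```

View pics/top4.png

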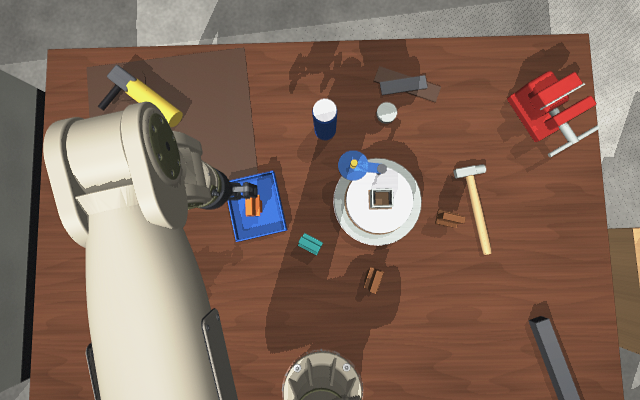

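Call:
play_rows(
  steps=[
    {"claw": 60, "dp": [0, 0, 0], "angular": [0, 0, 7.07]},
    {"claw": 120, "dp": [0, 0, 0], "angular": [0, 0, 7.07]},
    {"claw": 180, "dp": [0, 0, 0], "angular": [0, 0, 7.07]},
    {"claw": 180, "dp": [0, 0, 0], "angular": [0, 0, 7.07]},
    {"claw": 180, "dp": [0, 0, 0], "angular": [0, 0, 7.07]},
    {"claw": 180, "dp": [0, 0, 0], "angular": [0, 0, 7.07]},
    {"claw": 180, "dp": [0, 0, 0], "angular": [0, 0, 7.07]},
    {"claw": 180, "dp": [0, 0, 0], "angular": [0, 0, 7.07]},
  ],
  force=20,
)

```text
clock: 20.5
tcp_pos: [0.5312, 0.1872, 0.2976]
orientation: [-0.0, 0.47, 0.883, -0.0]
wrist_force: [0.2, 0.0, 0.3]
finger_gap: 0.025
```

Call:
play_rows(
  steps=[
    {"claw": 180, "dp": [0, 0, 0], "angular": [0, 0, 7.07]},
    {"claw": 180, "dp": [0, 0, 0], "angular": [0, 0, 7.07]},
    {"claw": 180, "dp": [0, 0, 0], "angular": [0, 0, 7.07]},
    {"claw": 180, "dp": [0, 0, 0], "angular": [0, 0, 7.07]},
    {"claw": 180, "dp": [0, 0, 0], "angular": [0, 0, 7.07]},
    {"claw": 180, "dp": [0, 0, 0], "angular": [0, 0, 7.07]},
    {"claw": 180, "dp": [0, 0, 0], "angular": [0, 0, 0]},
    {"claw": 180, "dp": [0, 0, 0], "angular": [0, 0, 0]},
  ],
)

```text
clock: 21.17
tcp_pos: [0.5313, 0.1872, 0.2978]
orientation: [-0.0, 0.754, 0.657, -0.0]
wrist_force: [0.4, -0.7, 0.2]
finger_gap: 0.0251
```

```bash
python3 -c "
from h import *
s,M=st(); print(M.T@(np.array([.6215,-.0935,.3])-s['tcp_pos']))"
```

```text
21.17 tcp [0.5313 0.1872 0.2978] 
 [[ 0.138  0.99  -0.001]
 [ 0.99  -0.138 -0.   ]
 [-0.    -0.001 -1.   ]] 
F [ 0.4 -0.7  0.2] gap 0.025082877177132413 q [ 0.196  0.284  0.205  1.492 -0.     1.905]
[-0.26557913  0.12801958 -0.00222585]
```

Call:
play_rows(
  steps=[
    {"claw": 145, "dp": [-0.02656, 0.0128, 0], "angular": [0, 0, 0]},
    {"claw": 145, "dp": [-0.02656, 0.0128, 0], "angular": [0, 0, 0]},
    {"claw": 145, "dp": [-0.02656, 0.0128, 0], "angular": [0, 0, 0]},
    {"claw": 145, "dp": [-0.02656, 0.0128, 0], "angular": [0, 0, 0]},
    {"claw": 145, "dp": [-0.02656, 0.0128, 0], "angular": [0, 0, 0]},
    {"claw": 145, "dp": [-0.02656, 0.0128, 0], "angular": [0, 0, 0]},
    {"claw": 145, "dp": [-0.02656, 0.0128, 0], "angular": [0, 0, 0]},
    {"claw": 145, "dp": [-0.02656, 0.0128, 0], "angular": [0, 0, 0]},
  ],
)

```text
clock: 21.83
tcp_pos: [0.603, -0.0389, 0.298]
orientation: [-0.0, 0.754, 0.657, -0.0]
wrist_force: [1.0, 1.0, 0.1]
finger_gap: 0.0367
```

Call:
play_rows(
  steps=[
    {"claw": 145, "dp": [-0.02656, 0.0128, 0], "angular": [0, 0, 0]},
    {"claw": 145, "dp": [-0.02656, 0.0128, 0], "angular": [0, 0, 0]},
    {"claw": 145, "dp": [0, 0, 0.01], "angular": [0, 0, 0]},
    {"claw": 145, "dp": [0, 0, 0.015], "angular": [0, 0, 0]},
    {"claw": 145, "dp": [0, 0, 0.015], "angular": [0, 0, 0]},
    {"claw": 145, "dp": [0, 0, 0.01], "angular": [0, 0, 0]},
    {"claw": 145, "dp": [0, 0, 0], "angular": [0, 0, 0]},
    {"claw": 145, "dp": [0, 0, 0], "angular": [0, 0, 0]},
  ],
)

```text
clock: 22.5
tcp_pos: [0.6203, -0.0935, 0.2477]
orientation: [-0.001, 0.755, 0.656, -0.0]
wrist_force: [-0.1, 0.4, 0.7]
finger_gap: 0.0369
```

```bash
python3 - <<'E'
from h import *
s,M=st(); s2,p,d,c=grab('wrist'); save('w5',p)
H=np.array(c['hand_eye']); v,u=np.mgrid[:400,:640]; x=(u-c['cx'])/c['fx'];y=(v-c['cy'])/c['fy'];r=np.hypot(x,y)+1e-9
t=np.tan(np.clip(r,0,1.4))/r; P=np.stack([x*t*d,y*t*d,d],-1)@H[:3,:3].T+H[:3,3]; W=P@M.T+s['tcp_pos']
hsv=cv2.cvtColor(p,cv2.COLOR_RGB2HSV); h,ss,vv=[hsv[...,i].astype(int) for i in range(3)]
ok=(d>0)&(np.hypot(W[...,0]-.621,W[...,1]+.094)<.05); z=W[...,2]
for n,m in(('knobtop',ok&(h>20)&(h<35)&(ss>120)&(z>.19)&(z<.2)),('knob',ok&(h>20)&(h<35)&(ss>120)),('disc',ok&(h>95)&(h<125)&(ss>110)&(z>.15)&(z<.165))):
    if m.sum()>3: print(n,m.sum(),np.round(W[m].mean(0),4),np.round(np.median(z[m]),4),cv2.minEnclosingCircle(W[m][:,:2].astype(np.float32)))
E
```

```text
22.5 tcp [ 0.6203 -0.0935  0.2477] 
 [[ 0.14   0.99  -0.001]
 [ 0.99  -0.14   0.   ]
 [ 0.    -0.001 -1.   ]] 
F [-0.1  0.4  0.7] gap 0.0368714352994906 q [-0.277  0.416  0.273  1.429 -0.     1.433]
knobtop 143 [ 0.6244 -0.0904  0.193 ] 0.1932 ((0.6237062215805054, -0.09277917444705963), 0.007964295335114002)
knob 349 [ 0.624  -0.0894  0.1836] 0.1864 ((0.6234714388847351, -0.09326061606407166), 0.008038001134991646)
disc 5784 [ 0.6233 -0.0949  0.1575] 0.1575 ((0.6226163506507874, -0.10055266320705414), 0.04416897892951965)
```

View pics/w5.png

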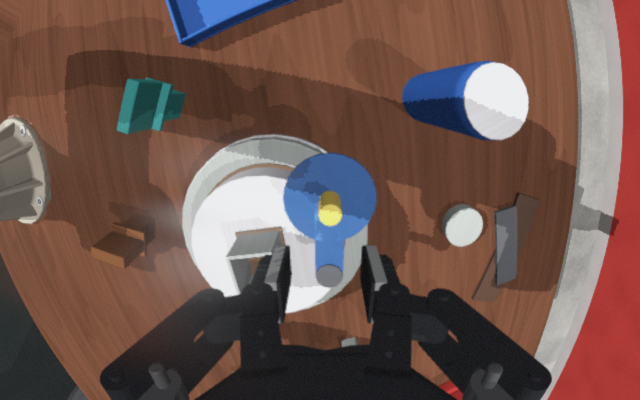

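Call:
play_rows(
  steps=[
    {"claw": 145, "dp": [0, 0.002, 0.006], "angular": [0, 0, 0]},
    {"claw": 145, "dp": [0, 0, 0.01], "angular": [0, 0, 0]},
    {"claw": 145, "dp": [0, 0, 0.012], "angular": [0, 0, 0]},
    {"claw": 145, "dp": [0, 0, 0.012], "angular": [0, 0, 0]},
    {"claw": 145, "dp": [0, 0, 0.012], "angular": [0, 0, 0]},
    {"claw": 145, "dp": [0, 0, 0.012], "angular": [0, 0, 0]},
    {"claw": 145, "dp": [0, 0, 0.007], "angular": [0, 0, 0]},
    {"claw": 145, "dp": [0, 0, 0.0025], "angular": [0, 0, 0]},
  ],
)

```text
clock: 23.22
tcp_pos: [0.622, -0.0937, 0.1729]
orientation: [-0.001, 0.755, 0.655, -0.001]
wrist_force: [-0.9, -0.5, -0.1]
finger_gap: 0.0369
```

Call:
play_rows(
  steps=[
    {"claw": 160, "dp": [0, 0, 0], "angular": [0, 0, 0]},
    {"claw": 175, "dp": [0, 0, 0], "angular": [0, 0, 0]},
    {"claw": 182, "dp": [0, 0, 0], "angular": [0, 0, 0]},
    {"claw": 186, "dp": [0, 0, 0], "angular": [0, 0, 0]},
    {"claw": 186, "dp": [0, 0, 0], "angular": [0, 0, 0]},
    {"claw": 186, "dp": [0, 0, 0], "angular": [0, 0, 0]},
    {"claw": 186, "dp": [0, 0, 0], "angular": [0, 0, 0]},
    {"claw": 186, "dp": [0, 0, 0], "angular": [0, 0, 0]},
  ],
)

```text
clock: 23.88
tcp_pos: [0.6228, -0.0941, 0.1748]
orientation: [0.0, 0.755, 0.655, 0.0]
wrist_force: [0.1, -0.5, 0.5]
finger_gap: 0.023
```

```bash
python3 - <<'E'
from h import *
s,M=st(); pin=np.array([.6107,-.1667]); r=s['tcp_pos'][:2]-pin; print(np.hypot(*r),np.degrees(np.arctan2(r[1],r[0])),np.degrees(np.arctan2(M[1,1],M[0,1])))
E
```

```text
23.88 tcp [ 0.6228 -0.0941  0.1748] 
 [[ 0.141  0.99   0.   ]
 [ 0.99  -0.141 -0.   ]
 [-0.     0.    -1.   ]] 
F [ 0.1 -0.5  0.5] gap 0.023006026735753655 q [-0.277  0.434  0.122  1.259 -0.     1.435]
0.07362722521945025 80.54438948065341 -8.116421584710091
```

Call:
play_rows(
  steps=[
    {"claw": 186, "dp": [-0.00018, -0.0052, 0], "angular": [0, 0, -4]},
    {"claw": 186, "dp": [-0.00018, -0.0052, 0], "angular": [0, 0, -4]},
    {"claw": 186, "dp": [-0.00018, -0.0052, 0], "angular": [0, 0, -4]},
    {"claw": 186, "dp": [-0.00018, -0.0052, 0], "angular": [0, 0, -4]},
    {"claw": 186, "dp": [-0.00018, -0.0052, 0], "angular": [0, 0, -4]},
    {"claw": 186, "dp": [-0.00018, -0.0052, 0], "angular": [0, 0, -4]},
    {"claw": 186, "dp": [-0.00018, -0.0052, 0], "angular": [0, 0, -4]},
    {"claw": 186, "dp": [-0.00018, -0.0052, 0], "angular": [0, 0, -4]},
  ],
)

```text
clock: 24.55
tcp_pos: [0.5822, -0.0997, 0.1748]
orientation: [0.0, 0.544, 0.839, 0.0]
wrist_force: [0.6, 0.0, 0.1]
finger_gap: 0.0233
```

```bash
cat > arc.py <<'E'
from h import *
s,M=st(); pin=np.array([.6107,-.1667]); r=s['tcp_pos'][:2]-pin; print(np.hypot(*r),np.degrees(np.arctan2(r[1],r[0])),np.degrees(np.arctan2(M[1,1],M[0,1])))
E
python3 arc.py
```

```text
24.55 tcp [ 0.5822 -0.0997  0.1748] 
 [[-0.408  0.913  0.001]
 [ 0.913  0.408 -0.   ]
 [-0.     0.001 -1.   ]] 
F [0.6 0.  0.1] gap 0.023291584378159404 q [-0.306  0.357  0.007  1.22   0.     0.845]
0.07278767152738111 113.08947210529576 24.08706253590294
```

Call:
play_rows(
  steps=[
    {"claw": 186, "dp": [-0.0001, -0.0052, 0], "angular": [0, 0, -4]},
    {"claw": 186, "dp": [-0.0001, -0.0052, 0], "angular": [0, 0, -4]},
    {"claw": 186, "dp": [-0.0001, -0.0052, 0], "angular": [0, 0, -4]},
    {"claw": 186, "dp": [-0.0001, -0.0052, 0], "angular": [0, 0, -4]},
    {"claw": 186, "dp": [-0.0001, -0.0052, 0], "angular": [0, 0, -4]},
    {"claw": 186, "dp": [-0.0001, -0.0052, 0], "angular": [0, 0, -4]},
    {"claw": 186, "dp": [-0.0001, -0.0052, 0], "angular": [0, 0, -4]},
    {"claw": 186, "dp": [-0.0001, -0.0052, 0], "angular": [0, 0, -4]},
  ],
)

```text
clock: 25.22
tcp_pos: [0.5502, -0.1255, 0.1748]
orientation: [0.0, 0.292, 0.957, 0.0]
wrist_force: [0.7, 0.4, 0.0]
finger_gap: 0.0232
```

Call:
play_rows(
  steps=[
    {"claw": 186, "dp": [-0.0001, -0.0052, 0], "angular": [0, 0, -4]},
    {"claw": 186, "dp": [-0.0001, -0.0052, 0], "angular": [0, 0, -4]},
    {"claw": 186, "dp": [-0.0001, -0.0052, 0], "angular": [0, 0, -4]},
    {"claw": 186, "dp": [-0.0001, -0.0052, 0], "angular": [0, 0, -4]},
    {"claw": 186, "dp": [-0.0001, -0.0052, 0], "angular": [0, 0, -4]},
    {"claw": 186, "dp": [-0.0001, -0.0052, 0], "angular": [0, 0, -4]},
    {"claw": 186, "dp": [-0.0001, -0.0052, 0], "angular": [0, 0, -4]},
    {"claw": 186, "dp": [0, -0.0026, 0], "angular": [0, 0, -2]},
  ],
)

```text
clock: 25.88
tcp_pos: [0.5366, -0.1619, 0.1747]
orientation: [-0.0, 0.034, 0.999, 0.0]
wrist_force: [-1.0, 1.5, 0.1]
finger_gap: 0.0233
```

```bash
python3 arc.py
```

```text
25.88 tcp [ 0.5366 -0.1619  0.1747] 
 [[-0.998  0.069 -0.   ]
 [ 0.069  0.998  0.   ]
 [ 0.     0.    -1.   ]] 
F [-1.   1.5  0.1] gap 0.023316178667496402 q [-0.436  0.3   -0.073  1.198  0.    -0.368]
0.07429606462737837 176.29642863012583 86.05438573745099
```

Call:
play_rows(
  steps=[
    {"claw": 186, "dp": [0, -0.0015, 0], "angular": [0, 0, -1]},
    {"claw": 186, "dp": [0, -0.0015, 0], "angular": [0, 0, -1]},
    {"claw": 186, "dp": [0, -0.0015, 0], "angular": [0, 0, -1]},
    {"claw": 186, "dp": [0, -0.0015, 0], "angular": [0, 0, -1]},
    {"claw": 186, "dp": [0, -0.0015, 0], "angular": [0, 0, -1]},
    {"claw": 186, "dp": [0, -0.001, 0], "angular": [0, 0, 0]},
    {"claw": 186, "dp": [0, -0.0005, 0], "angular": [0, 0, 0]},
    {"claw": 186, "dp": [0, 0, 0], "angular": [0, 0, 0]},
  ],
)

```text
clock: 26.55
tcp_pos: [0.5367, -0.1709, 0.1746]
orientation: [-0.0, -0.008, 1.0, -0.0]
wrist_force: [-0.2, -0.2, 0.1]
finger_gap: 0.0229
```

```bash
python3 arc.py; python3 - <<'E'
from h import *
for n in('scene','top'):
    _,p,d,c=grab(n); W=pts(d,c); z=W[...,2]
    hsv=cv2.cvtColor(p,cv2.COLOR_RGB2HSV); h,s,v=[hsv[...,i].astype(int) for i in range(3)]
    near=(d>0)&(np.hypot(W[...,0]-.55,W[...,1]+.16)<.1)
    m=near&(h>95)&(h<125)&(s>110)&(z>.15)&(z<.163); r=cv2.minAreaRect(W[m][:,:2].astype(np.float32)); print(n,m.sum(),W[m].mean(0),r)
    m=near&(h>20)&(h<35)&(s>120)&(z>.165); print(W[m].mean(0) if m.sum() else 0)
E
```

```text
26.55 tcp [ 0.5367 -0.1709  0.1746] 
 [[-1.    -0.015 -0.   ]
 [-0.015  1.    -0.   ]
 [ 0.    -0.    -1.   ]] 
F [-0.2 -0.2  0.1] gap 0.022893769790210197 q [-0.451  0.305 -0.067  1.199 -0.    -0.466]
0.07416329748909527 -176.77429326210185 90.86881768563927
scene 257 [ 0.54980594 -0.16526529  0.15785047] ((0.5519487261772156, -0.16181057691574097), (0.10419104248285294, 0.07311732321977615), 26.510408401489258)
[ 0.54389408 -0.16466929  0.19694283]
top 154 [ 0.55068137 -0.15072603  0.15679923] ((0.5574660897254944, -0.15237851440906525), (0.028234904631972313, 0.10394696891307831), 73.88050079345703)
0
```

No stop contact felt yet (force ≈ 0); push on a little, gently.

Call:
play_rows(
  steps=[
    {"claw": 186, "dp": [0, -0.0005, 0], "angular": [0, 0, 0]},
    {"claw": 186, "dp": [0, -0.0005, 0], "angular": [0, 0, 0]},
    {"claw": 186, "dp": [0, -0.0005, 0], "angular": [0, 0, 0]},
    {"claw": 186, "dp": [0, -0.0005, 0], "angular": [0, 0, 0]},
    {"claw": 186, "dp": [0, 0, 0], "angular": [0, 0, 0]},
    {"claw": 186, "dp": [0, 0, 0], "angular": [0, 0, 0]},
    {"claw": 186, "dp": [0, 0, 0], "angular": [0, 0, 0]},
    {"claw": 186, "dp": [0, 0, 0], "angular": [0, 0, 0]},
  ],
)

```text
clock: 27.32
tcp_pos: [0.5367, -0.1728, 0.1747]
orientation: [0.0, -0.008, 1.0, -0.0]
wrist_force: [0.0, 1.8, 0.2]
finger_gap: 0.0232
```

```bash
python3 arc.py
```

```text
27.32 tcp [ 0.5367 -0.1728  0.1747] 
 [[-1.    -0.015  0.   ]
 [-0.015  1.    -0.   ]
 [-0.    -0.    -1.   ]] 
F [0.  1.8 0.2] gap 0.02318504955436589 q [-0.454  0.306 -0.065  1.199 -0.    -0.469]
0.07423452541990419 -175.2706241963319 90.87940186702642
```

Call:
play_rows(
  steps=[
    {"claw": 186, "dp": [0, -0.0005, 0], "angular": [0, 0, 0]},
    {"claw": 186, "dp": [0, -0.0005, 0], "angular": [0, 0, 0]},
    {"claw": 186, "dp": [0, -0.0005, 0], "angular": [0, 0, 0]},
    {"claw": 186, "dp": [0, 0, 0], "angular": [0, 0, 0]},
    {"claw": 186, "dp": [0, 0, 0], "angular": [0, 0, 0]},
    {"claw": 186, "dp": [0, 0, 0], "angular": [0, 0, 0]},
    {"claw": 186, "dp": [0, 0, 0], "angular": [0, 0, 0]},
    {"claw": 186, "dp": [0, 0, 0], "angular": [0, 0, 0]},
  ],
)

```text
clock: 27.98
tcp_pos: [0.5366, -0.1736, 0.1746]
orientation: [-0.0, -0.008, 1.0, 0.0]
wrist_force: [-0.6, 5.0, 0.8]
finger_gap: 0.0234
```

```bash
python3 arc.py
```

```text
27.98 tcp [ 0.5366 -0.1736  0.1746] 
 [[-1.    -0.016 -0.   ]
 [-0.016  1.     0.001]
 [ 0.     0.001 -1.   ]] 
F [-0.6  5.   0.8] gap 0.02339758141907047 q [-4.56e-01  3.07e-01 -6.40e-02  1.20e+00  1.00e-03 -4.72e-01]
0.07440969897761658 -174.66514366206252 90.9094639350986
```

Call:
play_rows(
  steps=[
    {"claw": 186, "dp": [0, 0.0025, 0], "angular": [0, 0, 0]},
    {"claw": 165, "dp": [0, 0.001, 0], "angular": [0, 0, 0]},
    {"claw": 145, "dp": [0, 0, 0], "angular": [0, 0, 0]},
    {"claw": 145, "dp": [0, 0, 0], "angular": [0, 0, 0]},
    {"claw": 145, "dp": [0, 0, -0.008], "angular": [0, 0, 0]},
    {"claw": 145, "dp": [0, 0, -0.015], "angular": [0, 0, 0]},
    {"claw": 145, "dp": [0, 0, -0.02], "angular": [0, 0, 0]},
    {"claw": 145, "dp": [0, 0, -0.03], "angular": [0, 0, 0]},
  ],
)

```text
clock: 28.65
tcp_pos: [0.5355, -0.1705, 0.2469]
orientation: [-0.002, -0.008, 1.0, 0.001]
wrist_force: [-0.0, -0.1, 0.3]
finger_gap: 0.0368
```

Call:
play_rows(
  steps=[
    {"claw": 145, "dp": [0.03, 0, -0.025], "angular": [0, 0, 0]},
    {"claw": 145, "dp": [0.03, 0, -0.02], "angular": [0, 0, 0]},
    {"claw": 145, "dp": [0.02, 0, -0.02], "angular": [0, 0, 0]},
    {"claw": 145, "dp": [0.02, 0, 0], "angular": [0, 0, 0]},
    {"claw": 145, "dp": [0.02, 0, 0], "angular": [0, 0, 0]},
    {"claw": 145, "dp": [0, 0, 0], "angular": [0, 0, 0]},
    {"claw": 145, "dp": [0, 0, 0], "angular": [0, 0, 0]},
    {"claw": 145, "dp": [0, 0, 0], "angular": [0, 0, 0]},
  ],
)

```text
clock: 29.32
tcp_pos: [0.4171, -0.173, 0.3131]
orientation: [0.001, -0.008, 1.0, -0.0]
wrist_force: [1.0, -0.3, 0.7]
finger_gap: 0.037
```

```bash
python3 - <<'E'
from h import *
st(); ims=[]
for n in('scene','top'):
    _,p,d,c=grab(n); W=pts(d,c); z=W[...,2]
    hsv=cv2.cvtColor(p,cv2.COLOR_RGB2HSV); h,s,v=[hsv[...,i].astype(int) for i in range(3)]
    near=(d>0)&(np.hypot(W[...,0]-.55,W[...,1]+.16)<.13)
    def rep(k,m):
        if m.sum()<4: print(n,k,m.sum()); return
        P=W[m]; r=cv2.minAreaRect(P[:,:2].astype(np.float32)); print(n,k,m.sum(),np.round(P.mean(0),4),'rect',np.round(r[0],4),np.round(r[1],4),round(r[2],1))
    rep('disc',near&(h>95)&(h<125)&(s>110)&(z>.15)&(z<.163))
    rep('knobtop',near&(h>20)&(h<35)&(s>120)&(z>.188)&(z<.2))
    rep('pin',near&(s<60)&(v<130)&(z>.15)&(z<.17)&(W[...,0]>.59))
    k=near&(s<60)&(z>.04)&(z<.06); print('low',cv2.minEnclosingCircle(W[k][:,:2].astype(np.float32)),np.median(z[k]))
    o=(d>0)&(s>120)&(h<15)&(np.hypot(W[...,0]-.531,W[...,1]-.188)<.07)&(z<.13)
    rep('plugtop',o&(z>.11)); rep('flange',o&(z>.055)&(z<.066)); print(np.median(z[o&(z>.105)]))
    ims.append(p)
save('fin',np.hstack([cv2.resize(ims[0][130:330,220:420],(400,400)),cv2.resize(ims[1][90:290,215:415],(400,400))]))
E
```

```text
29.32 tcp [ 0.4171 -0.173   0.3131] 
 [[-1.    -0.015  0.001]
 [-0.015  1.    -0.001]
 [-0.001 -0.001 -1.   ]] 
F [ 1.  -0.3  0.7] gap 0.036974787640486666 q [-0.571  0.06  -0.03   1.479 -0.    -0.586]
scene disc 260 [ 0.5491 -0.1665  0.1578] rect [ 0.5493 -0.1629] [0.101  0.0731] 28.0
scene knobtop 20 [ 0.5397 -0.1695  0.1933] rect [ 0.5387 -0.1712] [0.0214 0.0138] 28.5
scene pin 11 [ 0.6207 -0.1646  0.1587] rect [ 0.6206 -0.1632] [0.0104 0.0189] 50.4
low ((0.5420277118682861, -0.16640083491802216), 0.12521669268608093) 0.050228274075789336
scene plugtop 17 [0.542  0.1888 0.1144] rect [0.5343 0.1871] [0.0182 0.0654] 90.0
scene flange 35 [0.5472 0.184  0.061 ] rect [0.5314 0.1892] [0.0377 0.0638] 86.8
0.1119620874708499
top disc 740 [ 0.5432 -0.1679  0.1568] rect [ 0.5517 -0.1686] [0.0754 0.1041] 88.2
top knobtop 37 [ 0.5354 -0.1674  0.1927] rect [ 0.5353 -0.1668] [0.015  0.0154] 88.0
top pin 21 [ 0.6126 -0.1667  0.1586] rect [ 0.6127 -0.1679] [0.0171 0.0218] 35.7
low ((0.535854160785675, -0.1679057776927948), 0.12470841407775879) 0.04886342659534826
top plugtop 31 [0.5345 0.183  0.1157] rect [0.5308 0.1882] [0.057  0.0183] 0.5
top flange 89 [0.5314 0.1751 0.0604] rect [0.5309 0.1866] [0.0374 0.0571] 88.5
0.11402942919646142
```

View pics/fin.png

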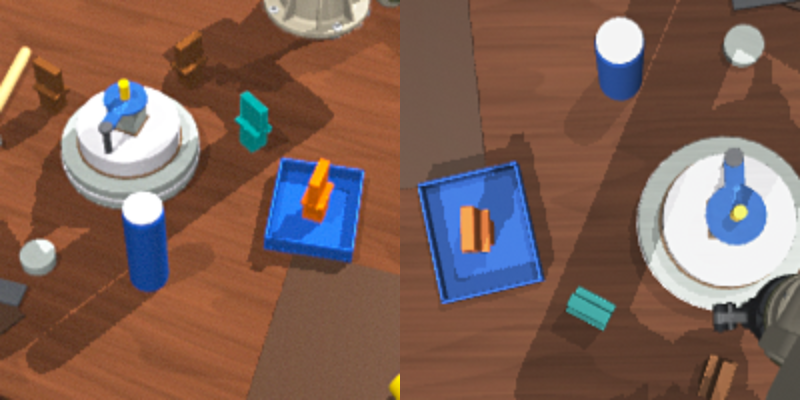

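```bash
python3 -c "
from workcell import env
print(env.hand_in())"
```

```text
the job is handed in; nothing more can be done
None
```

I rocked the orange plug out of the neck at about ±0.12 rad, rising about 3 mm per swing. It now stands in the blue tray, and the cover is swung over the neck. The job was handed in at about 29 s; it gives no verdict, so the points below come from my own last checks.

- **Plug:** it stands upright within about 2 mm of the tray's centre. The top of its flange measures 0.061 m, which is the height expected with its foot on the tray floor.
- **Pot:** it stands flat. Its centre measured within 1 mm of where it started, at (0.536, -0.168). The pull on the wrist stayed within about 6 N at every reading during the rise.
- **Cover:** I pushed it against its stop, where the force rose to 5 N, and then backed off. The knob measures within about 1 mm of the neck's axis.
- **Bystanders and robot:** the spray can, hammer and brush were never approached. I compared no before-and-after positions for them. The gripper was clear of everything at hand-in, at 0.31 m.

The one disagreement was between cameras. The wrist and scene cameras differed from the top camera by 2–6 mm on some points, and the final scene view put the pot's centre about 6 mm further out in x. I went mainly by the top camera and the forces felt at the wrist.

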